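# Load and close the glue-up press

## Task

Crank the press's handwheel back until the platen is fully raised and the pointer stands at the short brass mark, slide every glued wooden blank from the bamboo tray into a bay of its own, flat and fully home against the back stop, then crank the wheel clockwise until its pointer stands at the long brass mark. There may be two, three or four blanks; leave the other things on the tray and table where they are.

Things in the scene. Friction and masses are not known exactly. Their poses are not given: they have to be found in the camera images.
- press: the glue-up press: aluminium base 245 x 275 x 6 thick, four straight bays side by side (y = -90, -30, 30, 90) open towards the robot, grey housing 74 high at the back (x = 50 to 125). Origin on the table under it; x points into the bays, y left, z up. Fence fronts at x = -68.5, back stop at x = 50. A blank fully home has its centre at x = -15 and stands 25 mm out of the mouth (x = -55).
- platen (a joint): height in m of the flat steel platen over the bays (press x = -50 to 45, 235 wide, 14 thick), driven by the wheel 4 mm per rad. 0 = raised: underside 50 mm above the table; negative = lower. A blank in a bay has its top 32 mm above the table.
- wheel (a joint): handwheel angle in rad, growing clockwise seen from above = platen down. 0 (its stop) = platen fully raised, brass pointer at the short brass mark on the black dial; 4.30 = pointer at the long brass mark, platen just over the blanks; runs to 5.7. Starts at 4.8 to 5.5, platen too low to let a blank in. Stays where it is left.
- wheel_rim (a point): on the wheel's upright axis (press x = 65, y = 0), level with its rim's top, 122 above the table; turns with it. The wheel is an open aluminium pan: rim outer radius 62, inner 52, 28 high over the flat web inside (a 10 mm wall to pinch from above); centre nut radius 14, 16 high. Brass pointer at -1.0 rad from the point's x axis. Dial disc below it: radius 80, top 80 above the table.
- bay1 (a point): mouth of bay 1 (rightmost seen from the robot): middle of its 33 mm width, on its floor 6 above the table, where the straight fences begin; x points in, the back stop is 105 further. Light wood fences beside it 27 thick, tops 27 above the table, with round noses reaching 13.5 in front of the point.
- bay2 (a point): mouth of bay 2 (second from right seen from the robot): middle of its 33 mm width, on its floor 6 above the table, where the straight fences begin; x points in, the back stop is 105 further. Light wood fences beside it 27 thick, tops 27 above the table, with round noses reaching 13.5 in front of the point.
- bay3 (a point): mouth of bay 3 (second from left seen from the robot): middle of its 33 mm width, on its floor 6 above the table, where the straight fences begin; x points in, the back stop is 105 further. Light wood fences beside it 27 thick, tops 27 above the table, with round noses reaching 13.5 in front of the point.
- bay4 (a point): mouth of bay 4 (leftmost seen from the robot): middle of its 33 mm width, on its floor 6 above the table, where the straight fences begin; x points in, the back stop is 105 further. Light wood fences beside it 27 thick, tops 27 above the table, with round noses reaching 13.5 in front of the point.
- blank1: a glued-up wooden blank of layered brown wood, a straight bar 130 long (its x) x 30 wide (its y) x 26 high; origin at the centre of its underside. Either end may go first. Lies on the tray at the start; absent in some runs.
- blank2: a glued-up wooden blank of layered brown wood, a straight bar 130 long (its x) x 30 wide (its y) x 26 high; origin at the centre of its underside. Either end may go first. Lies on the tray at the start; absent in some runs.
- blank3: a glued-up wooden blank of layered brown wood, a straight bar 130 long (its x) x 30 wide (its y) x 26 high; origin at the centre of its underside. Either end may go first. Lies on the tray at the start; absent in some runs.
- blank4: a glued-up wooden blank of layered brown wood, a straight bar 130 long (its x) x 30 wide (its y) x 26 high; origin at the centre of its underside. Either end may go first. Lies on the tray at the start; absent in some runs.
- tray: flat bamboo tray 310 x 300, 6 thick with a 10 high edge; origin at the centre of its underside.
- sanding_block: bystander on the tray: blue plastic sanding block 95 x 55 x 34 with a raised grip along it; origin under its centre.
- tin: bystander on the tray: closed round aluminium tin, 71 across, 34 high; origin under its centre.
- palette: bystander: white ceramic palette disk about 110 across, 14 high; origin under its centre.
- parts_bowl: bystander: grey plastic magnetic parts bowl 90 across, 30 high; origin under its centre.
- scribe: bystander: steel scribe 145 long along its x, 9 thick, lying on the table; origin under it near the middle.
- glue_bottle: bystander: white glue bottle 54 across, 130 high; origin under its centre.
Not all that is in view belongs to the job. What is shaped like the blank3 but white is not meant.

How it is judged (in metres and radians):
On the way, in this order (a step that is already met when the one before it is completed fails the run):
1. the wheel has been cranked back to the short mark (below 0.35 rad) (value of joint wheel below 0.35 rad), for 0.2 s.
2. every blank lies flat in a bay, home against the back stop within 5 mm (x of each of blank1, blank2, blank3, blank4 in the frame of press above -0.02 m and z of blank1 in the frame of press between 0.002 and 0.011 m and y of blank1 in the frame of press between -0.098 and 0.098 m and angle between the x axis of each of blank1, blank2, blank3, blank4 and the x axis of press, either way round below 0.08 rad and angle between each of blank1, blank2, blank3, blank4's own x axis and vertical above 1.47 rad and z of blank2 in the frame of press between 0.002 and 0.011 m and y of blank2 in the frame of press between -0.098 and 0.098 m and z of blank3 in the frame of press between 0.002 and 0.011 m and y of blank3 in the frame of press between -0.098 and 0.098 m and z of blank4 in the frame of press between 0.002 and 0.011 m and y of blank4 in the frame of press between -0.098 and 0.098 m), for 0.2 s.
3. the wheel has been cranked down to the long mark (4.30 rad within 0.17) (value of joint wheel between 4.13 and 4.47 rad), for 0.2 s.
At the end, for the whole second after the job is handed in: Every blank present lies flat in a bay, its far end within 5 mm of the back stop, at rest, and the handwheel stands still at 4.30 rad within 0.17 rad (long mark) (all of step 2 and all of step 3 and linear speed of each of blank1, blank2, blank3, blank4 below 0.02 m/s and velocity of joint wheel between -0.05 and 0.05 rad/s); the robot touches nothing.
It fails at once if one of the other things (sanding block, tin, palette, parts bowl, scribe, glue bottle) is moved more than 40 mm (distance of any of sanding_block, tin, palette, parts_bowl, scribe, glue_bottle from where it was at the start of the episode above 0.04 m).
Of blank1, blank2, blank3, blank4 only 2 to 4 are there at a start; the rules pass over those that are not, and their reading is None.
At some moment in a run one of blank1, blank2, blank3, blank4 may be knocked a few centimetres aside while the robot is not near it.
Once in a run the grip may slacken for a moment while it holds something.
It also fails if it takes over 210 s, if anything falls off the work surface, if the arm or the gripper's body presses on something with over 40 N, if the wrist force passes 120 N, or if a joint passes its speed limit or range.

## Robot

A 6-joint arm with a two-finger parallel gripper is mounted at the origin on the work surface. World frame = base frame: x ahead of the robot, y to its left, z up, the work surface at z = 0. Lengths are in m, angles in degrees, forces in N, time in s.
With the tool pointing down it reaches from about 0.4 to 0.825 m from the base axis. Payload 7 kg.
Tool frame: the origin (TCP) lies on the centre line of the jaws, within the pads' length; the fingertips stand 22 mm ahead of it and the grasp point (between the pads) lies 3 mm ahead of it (ctrl.finger_overhang is the distance from the TCP to the fingertips, in m); z points along the fingers, y is the line along which they close (so a half turn about z gives the same grasp; the last joint's range is limited). The gripper opens to 88 mm and grips with 3 to 60 N. Pads are 19 mm wide; open, the fingers measure 130 mm over their backs; the gripper's body (78 mm by 193 mm) begins 47 mm behind the grasp point.
Start: joints at [84.975, 20.546, 0.682, 0, -70.136, -16.507], TCP at [0.248, 0.628, 0.249] pointing down, gripper open.
Joint ranges: [-176.03, 176.03], [-82.01, 121.73], [-58.28, 71.71], [-173.87, 95.51], [-174.79, -0.11], [-173.66, 173.66]. Speed limits (degrees/s): [136.94, 136.94, 172.46, 180, 180, 180].

## Interface

Orientations are given as [roll, pitch, yaw] about the fixed x, y, z axes, in that order (R = Rz(yaw) Ry(pitch) Rx(roll)).
In Python, from plant import ctrl gives the robot as it stands. The module is installed in compiled form; this text tells all that it offers.
- The arm moves only by the shell command python3 -m creep 'ROWS'. ROWS is JSON, a list of rows, each an object with "grip": the closure, from 0 (fully open) to 1 (shut); "delta_pos": the shift along the tool's x, y, z scaled (see below), a list of three; "rotation": the turn, a rotation vector about the tool's x, y, z scaled (see below), a list of three. A call has 1 to 5 rows; each row is the pose to reach, as a shift and turn from the pose commanded when the call began, along the tool's axes at that moment; what a row does not reach only later rows make up. The controller multiplies each number of a shift by 10 cm and each number of a turn by pi/2 rad. A row lasts 1/10 s, in which the tool goes at most 50 mm and 8.59 degrees, less where a joint would pass 70% of its speed; a pose out of reach is approached as far as the arm can. A call with a number of a shift or a turn outside -1 to 1 is refused whole. A call with a gripper value outside its range is refused whole. The fingers move at their own pace and stop on an object; the grip force is fixed at half the most. Time passes only in rows, so rows that repeat a pose let the fingers close. It gives the time, the measured TCP pose, the force, the opening and the grip force at its end, in the units of the state.
- ctrl.get_obs(): the state, without advancing time (a new reading comes with each control period).
- ctrl.snapshot(name): name is "side" or "top" or "wrist"; returns a dict with "color" (384x512x3 uint8, red, green, blue), "intrinsics" (3x3 intrinsics, pixels), "distortion" ([k1, k2, p1, p2, k3] as OpenCV has them; the pictures are not rectified), "R" (3x3) and "t" (3): a world point X has camera coordinates R X + t. Camera axes: x right, y down, z forward; pixel columns grow to the right and rows downward; lengths in m; the calibration is good to about 2 mm. A picture is of the moment at which its call begins. There is no depth.
- ctrl.close_job(): hands the job in; it is judged then, once.
The state is a dict: "clock": time; "joint_pos": joint angles; "qvel": joint speeds; "tau": joint torques, N m; "tool_pos": TCP position; "orientation": TCP orientation; "force": force on the tool from outside, world axes, zero at the start; "moment": the same for the moment, N m; "opening": finger opening in m; "gripper_force": force on a finger pad.
Only numpy, scipy, OpenCV 4.12 (cv2) and the standard library are available. Lean on these libraries where they do the work, as an engineer would, in place of code of your own. Each camera call takes 0.05 s, during which the arm holds its last target. There are 200 camera calls.

## Working session

There is one attempt and no reset: what is moved stays moved. The work goes in short steps, Python scripts to look and compute and a shell command to move; the robot and the scene stay as the last step left them, time stands still between calls to the robot, and variables do not carry over. Pictures are saved under pics/ and viewed, at most 14 in all, crops included, and the job is handed in when it is done.

```bash
mkdir -p pics; cat > h.py <<'E'
import numpy as np, cv2
from plant import ctrl
from scipy.spatial.transform import Rotation as Ro
def snap(n,save=None):
    s=ctrl.snapshot(n)
    if save: cv2.imwrite('pics/'+save,s['color'][:,:,::-1])
    return s
def ray(s,uv):
    uv=np.array(uv,float).reshape(-1,1,2)
    p=cv2.undistortPoints(uv,np.array(s['intrinsics']),np.array(s['distortion'])).reshape(-1,2)
    R=np.array(s['R']);t=np.array(s['t'])
    d=np.c_[p,np.ones(len(p))]@R
    return -R.T@t,d
def plane(s,uv,z):
    c,d=ray(s,uv); return c+d*((z-c[2])/d[:,2])[:,None]
def proj(s,X):
    R=np.array(s['R']);
    return cv2.projectPoints(np.array(X,float).reshape(-1,1,3),cv2.Rodrigues(R)[0],np.array(s['t'],float),np.array(s['intrinsics'],float),np.array(s['distortion'],float))[0].reshape(-1,2)
E
python3 - <<'E'
from h import *
a=[snap(n) for n in('top','side','wrist')]
for n,s in zip('tsw',a):
    np.save('pics/'+n,s,allow_pickle=True); print(n,-np.array(s['R']).T@s['t'],np.array(s['R'])[2])
    cv2.imwrite(f'pics/{n}0.png',cv2.resize(s['color'][:,:,::-1],(800,600),interpolation=cv2.INTER_CUBIC))
print({k:np.round(v,3) for k,v in ctrl.get_obs().items()})
E
```

```text
t [0.41115785 0.06903633 1.15831143] [ 0.10630373 -0.02569896 -0.99400155]
s [ 0.45553242 -0.89388798  0.88783212] [ 0.05701946  0.77786524 -0.62583899]
w [0.31799276 0.60006711 0.38489193] [-0.26132164  0.1021026  -0.95983648]
{'clock': np.float64(0.15), 'joint_pos': array([ 8.4975e+01,  2.0582e+01,  6.4600e-01, -1.2000e-02, -7.0137e+01,
       -1.6507e+01]), 'qvel': array([-0.016, -0.217,  0.146,  0.203, -0.127,  0.028]), 'tau': array([-0.0000e+00, -5.8328e+01,  2.9329e+01,  7.0010e+00,  9.0000e-03,
       -0.0000e+00]), 'tool_pos': array([0.248, 0.628, 0.248]), 'orientation': array([ 1.79926e+02, -1.00000e-02, -2.15350e+01]), 'force': array([-0.291,  0.23 , -0.136]), 'moment': array([0.018, 0.01 , 0.019]), 'gripper_force': np.float64(0.0), 'opening': np.float64(0.088)}
```

View pics/t0.png

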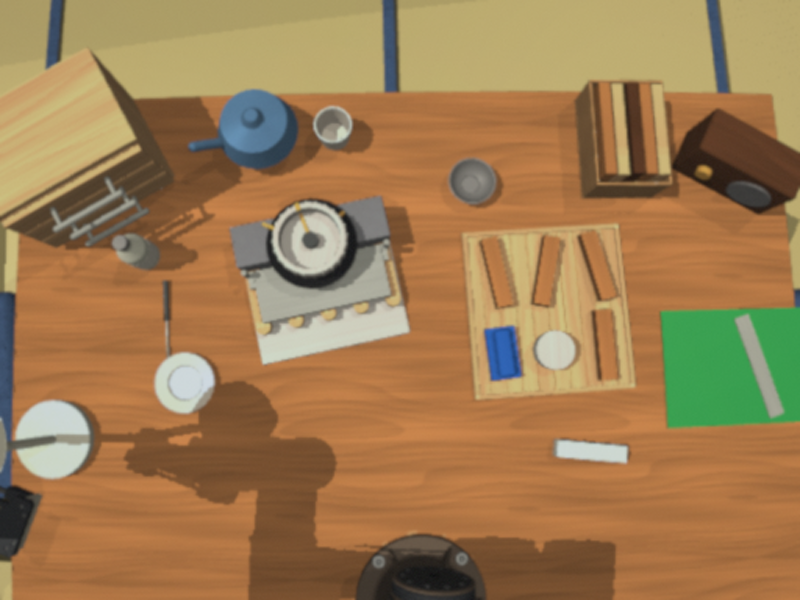

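View pics/s0.png

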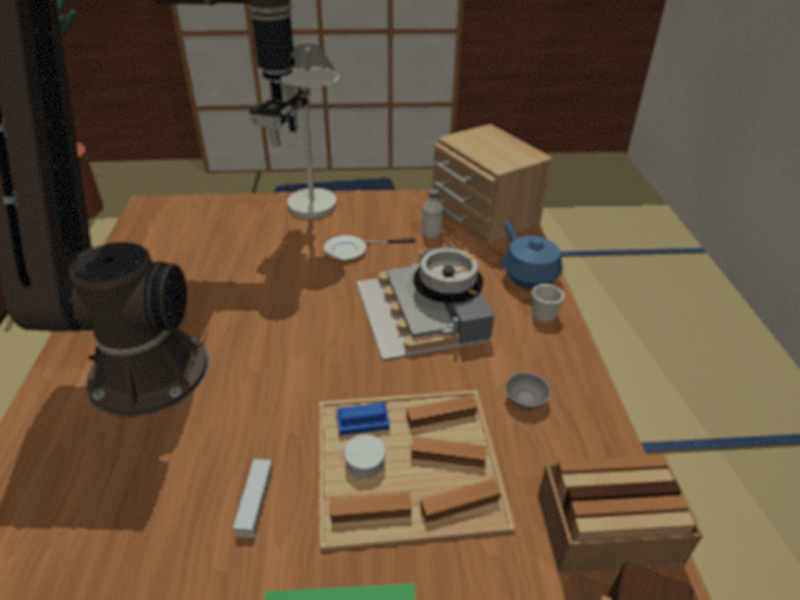

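Top view (800x600): four orange-brown bars lie on the tray at (498,272), (547,270), (599,265) and (605,344). Lookalikes are the white bar (592,451), the grey bar on the green mat (760,365) and the wood in the box (625,135). I choose the four on the tray. The press is at (320,280) with its wheel at (311,241); the base front corners are at about (262,362) and (409,332).

```bash
cat > m.py <<'E'
from h import *
def blanks(s,roi=None):
    hsv=cv2.cvtColor(s['color'],cv2.COLOR_RGB2HSV)
    # tray polygon: bamboo light yellowish
    return hsv
E
python3 - <<'E'
from h import *
T=np.load('pics/t.npy',allow_pickle=True).item();S=np.load('pics/s.npy',allow_pickle=True).item();W=np.load('pics/w.npy',allow_pickle=True).item()
k=0.64
for s,pts in((T,[(498,272),(547,270),(520,300),(599,265),(605,344),(430,420),(585,320),(320,350),(340,285),(285,240),(330,260)]),(S,[(440,412),(448,450),(400,440),(460,500),(370,510)])):
    h=cv2.cvtColor(s['color'],cv2.COLOR_RGB2HSV)
    for u,v in pts: print((u,v),h[int(v*k),int(u*k)])
# tray corners plane and press corners
print('tray',plane(T,np.array([(463,233),(619,225),(634,387),(475,398)])*k,.012).round(3))
print('base front',plane(T,np.array([(262,362),(409,332)])*k,.006).round(3))
print('wheel',plane(T,np.array([(311,241)])*k,.122).round(3),plane(S,np.array([(448,268)])*k,.122).round(3))
c=T['color'][110:250,140:280]; cv2.imwrite('pics/press.png',cv2.resize(c[:,:,::-1],(560,560),interpolation=cv2.INTER_CUBIC))
b=T['color'][135:265,290:420]
cv2.imwrite('pics/both.png',np.hstack([cv2.resize(x[:,:,::-1],(400,400),interpolation=cv2.INTER_CUBIC) for x in(c,b)]))
E
```

```text
(498, 272) [ 14 157 184]
(547, 270) [ 14 158 182]
(520, 300) [ 20 108 191]
(599, 265) [ 14 158 182]
(605, 344) [ 13 158 184]
(430, 420) [ 13 158 191]
(585, 320) [ 17 121 203]
(320, 350) [ 28  24 199]
(340, 285) [ 30  20 117]
(285, 240) [ 20  27 142]
(330, 260) [ 28  22 205]
(440, 412) [ 13 138 152]
(448, 450) [ 14 139 152]
(400, 440) [ 19  92 170]
(460, 500) [ 14 138 151]
(370, 510) [ 14 139 149]
tray [[ 0.661 -0.098  0.012]
 [ 0.672 -0.397  0.012]
 [ 0.367 -0.406  0.012]
 [ 0.356 -0.109  0.012]]
base front [[0.431 0.277 0.006]
 [0.479 0.007 0.006]]
wheel [[0.629 0.173 0.122]] [[0.633 0.162 0.122]]
```

View pics/both.png

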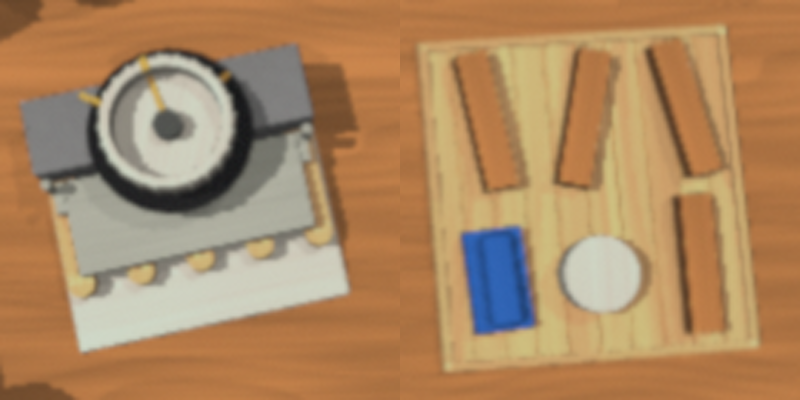

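The crop confirms four layered-brown blanks. The wheel pointer sits between the two brass marks: long mark at left crop (90,100), short mark at right (225,75). Next I measure heights and poses from both views.

```bash
cat > m.py <<'E'
from h import *
def tri(s1,p1,s2,p2):
    c1,d1=ray(s1,[p1]);c2,d2=ray(s2,[p2]);d1,d2=d1[0],d2[0]
    k=np.linalg.lstsq(np.c_[d1,-d2],c2-c1,rcond=None)[0]
    a,b=c1+k[0]*d1,c2+k[1]*d2
    return (a+b)/2,np.linalg.norm(a-b)
def tops(s,poly,z=.032,vmin=0):
    "min-area rectangles of brown blobs inside poly (world polygon at z .01)"
    h=cv2.cvtColor(s['color'],cv2.COLOR_RGB2HSV)
    m=((h[:,:,0]<=16)&(h[:,:,1]>125)&(h[:,:,2]>vmin)).astype(np.uint8)
    pm=np.zeros_like(m);cv2.fillPoly(pm,[proj(s,np.c_[poly,np.full(4,.012)]).astype(np.int32)],1)
    m=cv2.morphologyEx(m&pm,cv2.MORPH_OPEN,np.ones((3,3),np.uint8))
    out=[]
    for c in cv2.findContours(m,cv2.RETR_EXTERNAL,cv2.CHAIN_APPROX_NONE)[0]:
        if cv2.contourArea(c)<150: continue
        w=plane(s,c.reshape(-1,2),z)[:,:2]
        (cx,cy),(a,b),t=cv2.minAreaRect((w*1e4).astype(np.float32))
        if a<b: t+=90;a,b=b,a
        t=(t+90)%180-90
        out.append((np.array([cx,cy])/1e4,a/1e4,b/1e4,t,cv2.boundingRect(c),c))
    return out
TRAY=np.array([(.65,-.112),(.66,-.386),(.379,-.394),(.367,-.12)])
E
python3 - <<'E'
from m import *
T=np.load('pics/t.npy',allow_pickle=True).item();S=np.load('pics/s.npy',allow_pickle=True).item()
A=tops(T,TRAY,vmin=150)
B=tops(S,TRAY,vmin=140)
for n,L in(('T',A),('S',B)):
    for o in L: print(n,o[0].round(4),round(o[1],3),round(o[2],3),round(o[3],1),o[4])
# height check: corners of top face triangulated: far-end top corners
for i,o in enumerate(A):
    j=min(range(len(B)),key=lambda j:np.linalg.norm(B[j][0]-o[0]))
    def cen(c): M=cv2.moments(c);return (M['m10']/M['m00'],M['m01']/M['m00'])
    print('tri',i,j,tri(T,cen(o[5]),S,cen(B[j][5])))
# wheel rim triangulation & nut
h=cv2.cvtColor(T['color'],cv2.COLOR_RGB2HSV)
for s,c,r in((T,(199,154),45),(S,(286,172),30)):
    h=cv2.cvtColor(s['color'],cv2.COLOR_RGB2HSV);m=np.zeros(h.shape[:2],np.uint8);cv2.circle(m,c,r,1,-1)
    m&=((h[:,:,1]<60)&(h[:,:,2]>(165 if s is T else 135))).astype(np.uint8)
    cs=max(cv2.findContours(m,cv2.RETR_EXTERNAL,cv2.CHAIN_APPROX_NONE)[0],key=cv2.contourArea)
    e=cv2.fitEllipse(cv2.convexHull(cs));print('rim',e)
    w=plane(s,cs.reshape(-1,2),.122);(cx,cy),rr=cv2.minEnclosingCircle((w[:,:2]*1e3).astype(np.float32));print(cx,cy,rr)
E
```

```text
T [ 0.4467 -0.3514] 0.129 0.033 2.0 (382, 198, 14, 46)
T [ 0.5869 -0.2487] 0.129 0.032 -12.4 (342, 151, 17, 44)
T [ 0.5864 -0.1562] 0.13 0.035 11.7 (309, 151, 21, 45)
T [ 0.5936 -0.3473] 0.13 0.034 13.4 (373, 149, 22, 43)
S [ 0.4488 -0.3487] 0.126 0.027 2.2 (212, 316, 51, 13)
S [ 0.594  -0.3437] 0.124 0.026 14.7 (271, 308, 46, 20)
S [ 0.5868 -0.2461] 0.123 0.025 -11.6 (264, 280, 46, 13)
S [ 0.5853 -0.1539] 0.124 0.027 11.4 (262, 254, 41, 14)
tri 0 0 (array([ 0.44674924, -0.35041802,  0.03433952]), np.float64(0.0010904374882475306))
tri 1 2 (array([ 0.58631849, -0.24773816,  0.03357381]), np.float64(0.0011014068628546784))
tri 2 3 (array([ 0.58461784, -0.15582493,  0.03349791]), np.float64(0.00016940361115744165))
tri 3 1 (array([ 0.59161423, -0.34592939,  0.03391377]), np.float64(0.0007597653082004475))
rim ((197.4734649658203, 151.96493530273438), (45.29924011230469, 46.54759216308594), 68.44857788085938)
635.2145385742188 177.4733123779297 61.52217102050781
rim ((287.0921630859375, 169.03211975097656), (20.640731811523438, 35.57118606567383), 94.03734588623047)
636.6290283203125 178.93368530273438 62.3870849609375
```

```bash
R='python3 -m creep'
python3 -m creep '[{"grip":0,"delta_pos":[0.98,0.64,0],"rotation":[0,0,0]},{"grip":0,"delta_pos":[0.98,0.64,0],"rotation":[0,0,0]},{"grip":0,"delta_pos":[0.98,0.64,0],"rotation":[0,0,0]}]'
python3 -m creep '[{"grip":0,"delta_pos":[0.98,0.64,0],"rotation":[0,0,0]},{"grip":0,"delta_pos":[0.98,0.64,0],"rotation":[0,0,0]},{"grip":0,"delta_pos":[0.98,0.64,0],"rotation":[0,0,0]}]' >/dev/null
python3 -m creep '[{"grip":0,"delta_pos":[0.98,0.64,0],"rotation":[0,0,0]},{"grip":0,"delta_pos":[0.98,0.64,0],"rotation":[0,0,0]},{"grip":0.6,"delta_pos":[0.98,0.64,0],"rotation":[0,0,0]}]' >/dev/null
python3 -m creep '[{"grip":0.6,"delta_pos":[0.98,0.64,0],"rotation":[0,0,0]},{"grip":0.6,"delta_pos":[0.98,0.64,0],"rotation":[0,0,0]},{"grip":0.6,"delta_pos":[0.98,0.64,0],"rotation":[0,0,0]}]' >/dev/null
python3 -m creep '[{"grip":0.6,"delta_pos":[0.98,0.64,0],"rotation":[0,0,0]},{"grip":0.6,"delta_pos":[0.98,0.64,0],"rotation":[0,0,0]},{"grip":0.6,"delta_pos":[0.98,0.64,0],"rotation":[0,0,0]}]'
python3 -m creep '[{"grip":0.6,"delta_pos":[0,0,0],"rotation":[0,0,0.09]},{"grip":0.6,"delta_pos":[0,0,0],"rotation":[0,0,0.18]}]'
python3 -c "
from h import *
o=ctrl.get_obs();print(o['joint_pos'].round(1),o['opening'])"
```

```text
clock: 0.45
tool_pos: [0.3169, 0.5291, 0.2485]
orientation: [179.9, -0.0, -21.6]
force: [-0.6, 0.6, 0.0]
opening: 0.0875
gripper_force: 0.0
clock: 1.65
tool_pos: [0.5878, 0.1477, 0.2481]
orientation: [180.0, 0.0, -21.7]
force: [-0.2, 1.3, 1.0]
opening: 0.0381
gripper_force: 0.0
clock: 1.85
tool_pos: [0.5865, 0.15, 0.2481]
orientation: [180.0, 0.0, -38.1]
force: [-0.7, -0.7, 1.2]
opening: 0.0353
gripper_force: 0.0
[ 32.8  14.1  -8.5  -0.  -67.4  19.1] 0.035265024143348415
```

```bash
python3 -m creep '[{"grip":0.6,"delta_pos":[0,0,0],"rotation":[0,0,0.09]},{"grip":0.6,"delta_pos":[0,0,0],"rotation":[0,0,0.18]},{"grip":0.6,"delta_pos":[0,0,0],"rotation":[0,0,0.27]},{"grip":0.6,"delta_pos":[0,0,0],"rotation":[0,0,0.36]},{"grip":0.6,"delta_pos":[0,0,0],"rotation":[0,0,0.436]}]' >/dev/null
python3 -m creep '[{"grip":0.6,"delta_pos":[0,0,0],"rotation":[0,0,0.09]},{"grip":0.6,"delta_pos":[0,0,0],"rotation":[0,0,0.18]},{"grip":0.6,"delta_pos":[0,0,0],"rotation":[0,0,0.27]},{"grip":0.6,"delta_pos":[0,0,0],"rotation":[0,0,0.36]},{"grip":0.6,"delta_pos":[0,0,0],"rotation":[0,0,0.436]}]' >/dev/null
python3 -m creep '[{"grip":0.6,"delta_pos":[0,0,0],"rotation":[0,0,0.09]},{"grip":0.6,"delta_pos":[0,0,0],"rotation":[0,0,0.18]},{"grip":0.6,"delta_pos":[0,0,0],"rotation":[0,0,0.27]},{"grip":0.6,"delta_pos":[0,0,0],"rotation":[0,0,0.36]},{"grip":0.6,"delta_pos":[0,0,0],"rotation":[0,0,0.436]}]' >/dev/null
python3 -m creep '[{"grip":0.6,"delta_pos":[0,0,0],"rotation":[0,0,0.09]},{"grip":0.6,"delta_pos":[0,0,0],"rotation":[0,0,0.18]},{"grip":0.6,"delta_pos":[0,0,0],"rotation":[0,0,0.27]},{"grip":0.6,"delta_pos":[0,0,0],"rotation":[0,0,0.36]},{"grip":0.6,"delta_pos":[0,0,0],"rotation":[0,0,0.436]}]'
cat >> h.py <<'E'
def go(x,y,z):
    "shift in creep units (tool axes) from the present pose to a world point"
    o=ctrl.get_obs();R=Ro.from_euler('xyz',o['orientation'],degrees=True).as_matrix()
    return (R.T@(np.array([x,y,z])-o['tool_pos'])*10).round(3)
E
python3 - <<'E'
from h import *
W=snap('wrist','w1.png');o=ctrl.get_obs();print(o['joint_pos'].round(1),go(.6212,.1229,.15))
np.save('pics/w1',W,allow_pickle=True)
E
```

```text
clock: 3.85
tool_pos: [0.586, 0.1511, 0.2483]
orientation: [180.0, -0.0, 165.0]
force: [0.3, -0.3, 0.6]
opening: 0.0349
gripper_force: 0.0
[  32.9   14.    -8.5   -0.   -67.4 -138.3] [-0.414 -0.179  0.983]
```

View pics/w1.png

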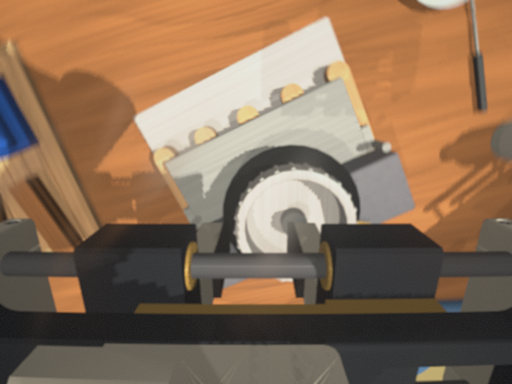

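Wrist view: base front corners at (136,120) and (328,17), five fence noses from (163,157) to (338,72), wheel around (295,215). I use these to check the press pose.

```bash
python3 - <<'E'
from h import *
W=np.load('pics/w1.npy',allow_pickle=True).item();T=np.load('pics/t.npy',allow_pickle=True).item()
print('corners',plane(W,[(136,120),(328,17)],.006).round(4))
for s,x0,y0,x1,y1 in((W,140,50,360,180),(T,160,175,265,225)):
    h=cv2.cvtColor(s['color'],cv2.COLOR_RGB2HSV)
    m=((h[:,:,0]>12)&(h[:,:,0]<26)&(h[:,:,1]>75)&(h[:,:,1]<150)&(h[:,:,2]>170)).astype(np.uint8)
    q=np.zeros_like(m);q[y0:y1,x0:x1]=m[y0:y1,x0:x1]
    n,l,st,c=cv2.connectedComponentsWithStats(q)
    for i in range(1,n):
        if st[i,4]>20: print(st[i],plane(s,[c[i]],.027).round(4))
E
```

```text
corners [[0.4845 0.0117 0.006 ]
 [0.431  0.2804 0.006 ]]
[327  57  33  67 781] [[0.5102 0.2815 0.027 ]]
[154  66  65  33 375] [[0.4602 0.0934 0.027 ]]
[281  84  23  19 282] [[0.5045 0.214  0.027 ]]
[237 106  22  18 262] [[0.5153 0.155  0.027 ]]
[195 127  21  17 242] [[0.5259 0.0972 0.027 ]]
[140 142  15  30 237] [[0.5368 0.0133 0.027 ]]
[153 147  23  33 417] [[0.5432 0.0359 0.027 ]]
[247 175   9  21  89] [[0.5505 0.0342 0.027 ]]
[160 185  13  29 179] [[0.5161 0.283  0.027 ]]
[227 194   9   7  42] [[0.5249 0.0949 0.027 ]]
[206 198   9   7  44] [[0.5138 0.1533 0.027 ]]
[185 203   9   7  40] [[0.5018 0.2126 0.027 ]]
```

```bash
python3 -m creep '[{"grip":0.6,"delta_pos":[-0.41,-0.18,0.4],"rotation":[0,0,0]},{"grip":0.6,"delta_pos":[-0.41,-0.18,0.8],"rotation":[0,0,0]},{"grip":0.6,"delta_pos":[-0.414,-0.179,0.9],"rotation":[0,0,0]},{"grip":0.6,"delta_pos":[-0.414,-0.179,0.9],"rotation":[0,0,0]}]'
python3 - <<'E'
from h import *
S=snap('side');T=snap('top')
c=S['color'][130:230,220:340];d=T['color'][100:200,140:260]
cv2.imwrite('pics/grip.png',np.hstack([cv2.resize(x[:,:,::-1],(400,333),interpolation=cv2.INTER_CUBIC) for x in(c,d)]))
print(go(.6212,.1229,.126))
E
```

```text
clock: 4.3
tool_pos: [0.6206, 0.1223, 0.1567]
orientation: [-179.8, -0.2, 165.4]
force: [0.2, -0.2, 0.9]
opening: 0.0351
gripper_force: 0.0
[ 0.011 -0.007  0.343]
```

View pics/grip.png

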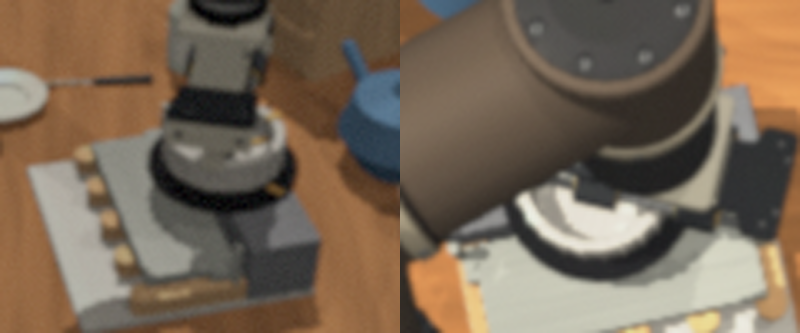

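Crops show the gripper straddling the near-right rim wall with nothing touching. I descend and pinch.

```bash
python3 -m creep '[{"grip":0.6,"delta_pos":[0.01,0,0.15],"rotation":[0,0,0]},{"grip":0.6,"delta_pos":[0.01,0,0.30],"rotation":[0,0,0]},{"grip":0.6,"delta_pos":[0.01,0,0.30],"rotation":[0,0,0]}]'
python3 -m creep '[{"grip":1,"delta_pos":[0,0,0],"rotation":[0,0,0]},{"grip":1,"delta_pos":[0,0,0],"rotation":[0,0,0]},{"grip":1,"delta_pos":[0,0,0],"rotation":[0,0,0]},{"grip":1,"delta_pos":[0,0,0],"rotation":[0,0,0]}]'
```

```text
clock: 4.7
tool_pos: [0.6205, 0.1235, 0.1294]
orientation: [180.0, 0.0, 165.4]
force: [-0.1, 0.5, -0.4]
opening: 0.0353
gripper_force: 0.0
clock: 5.1
tool_pos: [0.6214, 0.1238, 0.1296]
orientation: [179.9, 0.1, 165.3]
force: [-5.0, 1.3, 4.9]
opening: 0.0097
gripper_force: 30.1
```

```bash
python3 -m creep '[{"grip":1,"delta_pos":[-0.079,0.006,0],"rotation":[0,0,-0.089]},{"grip":1,"delta_pos":[-0.157,0.022,0],"rotation":[0,0,-0.178]},{"grip":1,"delta_pos":[-0.232,0.049,0],"rotation":[0,0,-0.267]},{"grip":1,"delta_pos":[-0.302,0.087,0],"rotation":[0,0,-0.356]},{"grip":1,"delta_pos":[-0.366,0.133,0],"rotation":[0,0,-0.444]}]'
python3 -m creep '[{"grip":1,"delta_pos":[-0.079,0.006,0],"rotation":[0,0,-0.089]},{"grip":1,"delta_pos":[-0.157,0.022,0],"rotation":[0,0,-0.178]}]'
```

```text
clock: 5.6
tool_pos: [0.6589, 0.1264, 0.1296]
orientation: [180.0, -0.1, -154.4]
force: [-6.6, 2.1, 8.2]
opening: 0.0099
gripper_force: 29.9
clock: 5.8
tool_pos: [0.6721, 0.1346, 0.1296]
orientation: [180.0, -0.1, -138.4]
force: [-7.1, -0.6, 7.6]
opening: 0.01
gripper_force: 29.9
```

```bash
for i in 1; do :; done
python3 -m creep '[{"grip":1,"delta_pos":[-0.079,0.006,0],"rotation":[0,0,-0.089]},{"grip":1,"delta_pos":[-0.157,0.022,0],"rotation":[0,0,-0.178]},{"grip":1,"delta_pos":[-0.232,0.049,0],"rotation":[0,0,-0.267]},{"grip":1,"delta_pos":[-0.302,0.087,0],"rotation":[0,0,-0.356]},{"grip":1,"delta_pos":[-0.366,0.133,0],"rotation":[0,0,-0.444]}]'
python3 -m creep '[{"grip":1,"delta_pos":[-0.079,0.006,0],"rotation":[0,0,-0.089]},{"grip":1,"delta_pos":[-0.157,0.022,0],"rotation":[0,0,-0.178]},{"grip":1,"delta_pos":[-0.232,0.049,0],"rotation":[0,0,-0.267]},{"grip":1,"delta_pos":[-0.302,0.087,0],"rotation":[0,0,-0.356]},{"grip":1,"delta_pos":[-0.366,0.133,0],"rotation":[0,0,-0.444]}]'
python3 -m creep '[{"grip":1,"delta_pos":[-0.079,0.006,0],"rotation":[0,0,-0.089]},{"grip":1,"delta_pos":[-0.157,0.022,0],"rotation":[0,0,-0.178]},{"grip":1,"delta_pos":[-0.232,0.049,0],"rotation":[0,0,-0.267]},{"grip":1,"delta_pos":[-0.302,0.087,0],"rotation":[0,0,-0.356]},{"grip":1,"delta_pos":[-0.366,0.133,0],"rotation":[0,0,-0.444]}]'
python3 -m creep '[{"grip":1,"delta_pos":[-0.079,0.006,0],"rotation":[0,0,-0.089]},{"grip":1,"delta_pos":[-0.157,0.022,0],"rotation":[0,0,-0.178]},{"grip":1,"delta_pos":[-0.232,0.049,0],"rotation":[0,0,-0.267]},{"grip":1,"delta_pos":[-0.302,0.087,0],"rotation":[0,0,-0.356]},{"grip":1,"delta_pos":[-0.366,0.133,0],"rotation":[0,0,-0.444]}]'
python3 - <<'E'
from h import *
o=ctrl.get_obs();print(o['joint_pos'].round(1))
T=np.load('pics/t.npy',allow_pickle=True).item()
# pointer angle at start: brass pixels inside rim
h=cv2.cvtColor(T['color'],cv2.COLOR_RGB2HSV)
m=(h[:,:,0]>12)&(h[:,:,0]<28)&(h[:,:,1]>110)&(h[:,:,2]>140)
ys,xs=np.nonzero(m[115:165,160:240]);p=np.c_[xs+160,ys+115]
w=plane(T,p,.1)[:,:2]-[.637,.1775]
for q,(a,r) in sorted(zip(map(tuple,p),zip(np.degrees(np.arctan2(w[:,1],w[:,0])),np.hypot(*w.T))),key=lambda t:t[1][0]): 
    if r<.1: print(q,round(a),round(r,3),end='; ')
E
```

```text
clock: 6.3
tool_pos: [0.6915, 0.1678, 0.1296]
orientation: [180.0, -0.1, -98.4]
force: [-2.1, -6.3, 5.5]
opening: 0.0098
gripper_force: 29.9
clock: 6.8
tool_pos: [0.6848, 0.2059, 0.1296]
orientation: [-180.0, -0.1, -58.5]
force: [2.6, -8.3, 2.9]
opening: 0.0101
gripper_force: 30.0
clock: 7.3
tool_pos: [0.6552, 0.2306, 0.1296]
orientation: [180.0, -0.2, -18.5]
force: [7.3, -7.3, -0.1]
opening: 0.0098
gripper_force: 30.0
clock: 7.8
tool_pos: [0.617, 0.2304, 0.1297]
orientation: [179.9, -0.2, 21.5]
force: [11.5, -7.4, -2.5]
opening: 0.0097
gripper_force: 30.0
[ 37.5  24.1 -10.4   0.2 -55.3  73.9]
(np.int64(225), np.int64(128)) -47 0.098; (np.int64(224), np.int64(128)) -46 0.097; (np.int64(224), np.int64(127)) -45 0.099; (np.int64(223), np.int64(128)) -45 0.095; (np.int64(223), np.int64(127)) -44 0.097; (np.int64(222), np.int64(128)) -44 0.093; (np.int64(223), np.int64(126)) -43 0.099; (np.int64(222), np.int64(127)) -43 0.095; (np.int64(221), np.int64(128)) -43 0.091; (np.int64(220), np.int64(129)) -42 0.087; (np.int64(222), np.int64(126)) -42 0.097; (np.int64(221), np.int64(127)) -41 0.
[... 24094 characters left out ...]
.099; (np.int64(174), np.int64(144)) 68 0.07; (np.int64(165), np.int64(141)) 69 0.096; (np.int64(173), np.int64(144)) 69 0.073; (np.int64(170), np.int64(143)) 69 0.081; (np.int64(164), np.int64(141)) 69 0.098; (np.int64(172), np.int64(144)) 70 0.075; (np.int64(169), np.int64(143)) 70 0.084; (np.int64(168), np.int64(143)) 70 0.086; (np.int64(171), np.int64(144)) 70 0.078; (np.int64(174), np.int64(145)) 71 0.069; (np.int64(170), np.int64(144)) 71 0.08; (np.int64(173), np.int64(145)) 71 0.072; (np.int64(169), np.int64(144)) 72 0.083; (np.int64(172), np.int64(145)) 72 0.074; (np.int64(171), np.int64(145)) 72 0.077; (np.int64(174), np.int64(146)) 73 0.068; (np.int64(173), np.int64(146)) 73 0.071;
```

Too much printing on my side. The pointer was at about 21° world, so the wheel began at about 5.10 rad. 216° are done and about 76° remain.

```bash
python3 -m creep '[{"grip":1,"delta_pos":[-0.079,0.006,0],"rotation":[0,0,-0.089]},{"grip":1,"delta_pos":[-0.157,0.022,0],"rotation":[0,0,-0.178]},{"grip":1,"delta_pos":[-0.232,0.049,0],"rotation":[0,0,-0.267]},{"grip":1,"delta_pos":[-0.302,0.087,0],"rotation":[0,0,-0.356]},{"grip":1,"delta_pos":[-0.366,0.133,0],"rotation":[0,0,-0.444]}]'
python3 -m creep '[{"grip":1,"delta_pos":[-0.079,0.006,0],"rotation":[0,0,-0.089]},{"grip":1,"delta_pos":[-0.157,0.022,0],"rotation":[0,0,-0.178]},{"grip":1,"delta_pos":[-0.232,0.049,0],"rotation":[0,0,-0.267]}]'
python3 -m creep '[{"grip":1,"delta_pos":[-0.079,0.006,0],"rotation":[0,0,-0.089]},{"grip":1,"delta_pos":[-0.079,0.006,0],"rotation":[0,0,-0.089]}]'
python3 -c "
from h import *
print(ctrl.get_obs()['joint_pos'].round(1))"
```

```text
clock: 8.3
tool_pos: [0.5881, 0.2062, 0.1296]
orientation: [179.8, -0.3, 61.5]
force: [12.2, -0.6, -6.3]
opening: 0.0103
gripper_force: 29.9
clock: 8.6
tool_pos: [0.5807, 0.1842, 0.1296]
orientation: [179.7, -0.2, 85.5]
force: [8.6, 4.3, -4.9]
opening: 0.0093
gripper_force: 29.9
clock: 8.8
tool_pos: [0.5803, 0.1755, 0.1297]
orientation: [179.7, -0.1, 93.4]
force: [5.4, 0.6, -2.5]
opening: 0.0106
gripper_force: 3.0
[ 3.530e+01  1.970e+01 -1.730e+01  1.000e-01 -5.260e+01  1.481e+02]
```

```bash
python3 -m creep '[{"grip":0.6,"delta_pos":[0,0,0],"rotation":[0,0,0]},{"grip":0.6,"delta_pos":[0,0,0],"rotation":[0,0,0]},{"grip":0.6,"delta_pos":[0,0,0],"rotation":[0,0,0]}]'
python3 -m creep '[{"grip":0.6,"delta_pos":[0,0,-0.5],"rotation":[0,0,0]},{"grip":0.6,"delta_pos":[0,0,-0.9],"rotation":[0,0,0]},{"grip":0.6,"delta_pos":[0,0,-0.9],"rotation":[0,0,0]}]'
python3 -m creep '[{"grip":0.6,"delta_pos":[-0.5,0,0],"rotation":[0,0,0]},{"grip":0.6,"delta_pos":[-0.98,0,0],"rotation":[0,0,0]},{"grip":0.6,"delta_pos":[-0.98,0,0],"rotation":[0,0,0]}]'
python3 - <<'E'
from h import *
S=snap('wrist');np.save('pics/w2',S,allow_pickle=True);cv2.imwrite('pics/w2.png',S['color'][:,:,::-1])
E
```

```text
clock: 9.1
tool_pos: [0.5779, 0.1747, 0.1285]
orientation: [-180.0, 0.0, 93.1]
force: [-0.6, -0.5, 0.0]
opening: 0.0293
gripper_force: 0.0
clock: 9.4
tool_pos: [0.5809, 0.176, 0.225]
orientation: [179.5, -0.2, 93.2]
force: [0.1, -0.2, -0.5]
opening: 0.0346
gripper_force: 0.0
clock: 9.7
tool_pos: [0.5828, 0.0729, 0.2186]
orientation: [-179.9, 0.0, 92.9]
force: [0.3, 0.3, -0.0]
opening: 0.0349
gripper_force: 0.0
```

View pics/w2.png

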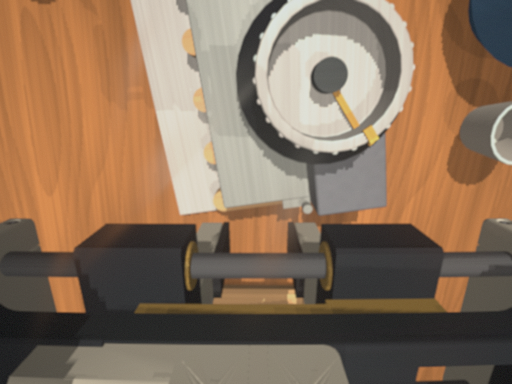

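```bash
python3 - <<'E'
from h import *
W=np.load('pics/w2.npy',allow_pickle=True).item()
h=cv2.cvtColor(W['color'],cv2.COLOR_RGB2HSV)
m=((h[:,:,0]>12)&(h[:,:,0]<30)&(h[:,:,1]>110)&(h[:,:,2]>140))[85:150,325:385]
ys,xs=np.nonzero(m);p=np.c_[xs+325,ys+85].astype(np.float32)
d=plane(W,p,.1)[:,:2]
l=cv2.fitLine(d.astype(np.float32),cv2.DIST_HUBER,0,.01,.01).ravel();print('pointer',np.degrees(np.arctan2(l[1],l[0])),len(p),d.min(0),d.max(0))
# rim outer circle by edge: bright, unsaturated
m=((h[:,:,1]<45)&(h[:,:,2]>150)).astype(np.uint8);q=np.zeros_like(m);cv2.circle(q,(334,75),82,1,-1);m&=q
c=max(cv2.findContours(m,cv2.RETR_EXTERNAL,cv2.CHAIN_APPROX_NONE)[0],key=cv2.contourArea).reshape(-1,2)
c=c[(c[:,1]>3)];w=plane(W,cv2.convexHull(c).reshape(-1,2),.122)[:,:2]
A=np.c_[2*w,np.ones(len(w))];x=np.linalg.lstsq(A,(w**2).sum(1),rcond=None)[0];print('rim c',x[:2],np.sqrt(x[2]+x[0]**2+x[1]**2))
print('base corner+hub',plane(W,[(182,214)],.006),plane(W,[(330,75)],.11))
E
```

```text
pointer -42.491837 438 [0.64282095 0.12220297] [0.68836327 0.16692676]
rim c [0.62530601 0.17015624] 0.05458409085367001
base corner+hub [[0.48410581 0.00856621 0.006     ]] [[0.63619448 0.17825047 0.11      ]]
```

Pointer reads about -42.5° world against an expected -47°, and it overlies the short mark, so the wheel is back at its stop. Next I turn the tool to the bay direction and view the mouths.

```bash
python3 -m creep '[{"grip":0.4,"delta_pos":[0.1,-0.5,-0.2],"rotation":[0,0,0.09]},{"grip":0.4,"delta_pos":[0.1,-0.9,-0.3],"rotation":[0,0,0.18]},{"grip":0.4,"delta_pos":[0.1,-0.9,-0.3],"rotation":[0,0,0.27]},{"grip":0.4,"delta_pos":[0.1,-0.9,-0.3],"rotation":[0,0,0.36]},{"grip":0.4,"delta_pos":[0.1,-0.9,-0.3],"rotation":[0,0,0.45]}]'
python3 -m creep '[{"grip":0.4,"delta_pos":[-0.4,-0.3,0],"rotation":[0,0,0.09]},{"grip":0.4,"delta_pos":[-0.5,-0.6,0],"rotation":[0,0,0.18]},{"grip":0.4,"delta_pos":[-0.5,-0.6,0],"rotation":[0,0,0.27]},{"grip":0.4,"delta_pos":[-0.5,-0.6,0],"rotation":[0,0,0.36]},{"grip":0.4,"delta_pos":[-0.5,-0.6,0],"rotation":[0,0,0.45]}]'
python3 - <<'E'
from h import *
S=snap('wrist');np.save('pics/w3',S,allow_pickle=True);cv2.imwrite('pics/w3.png',S['color'][:,:,::-1])
E
```

```text
clock: 10.25
tool_pos: [0.4927, 0.083, 0.249]
orientation: [180.0, -0.1, 52.4]
force: [0.1, -0.4, 0.3]
opening: 0.0524
gripper_force: 0.0
clock: 10.75
tool_pos: [0.4148, 0.0796, 0.2489]
orientation: [-180.0, -0.0, 11.9]
force: [-0.2, -0.1, 0.2]
opening: 0.0528
gripper_force: 0.0
```

View pics/w3.png

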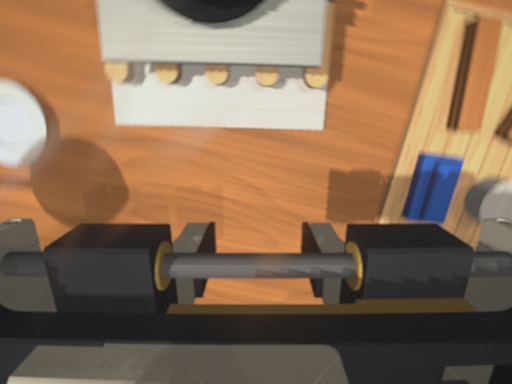

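Wrist view: five noses at (119,72), (168,74), (217,75), (266,76), (316,77); base front corners (115,125) and (324,130); platen raised. I fit the press frame.

```bash
python3 - <<'E'
from h import *
W=np.load('pics/w3.npy',allow_pickle=True).item()
print(plane(W,[(324,130),(115,125)],.006).round(4))
h=cv2.cvtColor(W['color'],cv2.COLOR_RGB2HSV)
m=((h[:,:,0]>12)&(h[:,:,0]<28)&(h[:,:,1]>65)&(h[:,:,1]<155)&(h[:,:,2]>150)).astype(np.uint8)
q=np.zeros_like(m);q[60:92,104:328]=m[60:92,104:328]
n,l,st,c=cv2.connectedComponentsWithStats(q);P=[]
for i in sorted(range(1,n),key=lambda i:-c[i][0]):
    if st[i,4]<80: continue
    ys,xs=np.nonzero(l==i);w=plane(W,np.c_[xs,ys],.027)[:,:2]
    t=np.radians(10.7);f=w@[np.cos(t),np.sin(t)];v=w@[-np.sin(t),np.cos(t)]
    sel=f<np.median(f)
    print(st[i],'front',f.min().round(4),'mid',((v.min()+v.max())/2).round(4),(v.max()-v.min()).round(4));P.append((f.min(),(v.min()+v.max())/2))
P=np.array(P);print(np.diff(P[:,1]),np.polyfit(P[:,1],P[:,0],1))
E
```

```text
[[0.4799 0.0043 0.006 ]
 [0.4295 0.2782 0.006 ]]
[304  60  24  28 460] front 0.5244 mid -0.0652 0.0281
[255  67  24  19 372] front 0.5254 mid -0.006 0.0276
[205  66  24  19 346] front 0.5255 mid 0.0538 0.0275
[155  66  23  17 312] front 0.5269 mid 0.1143 0.0267
[104  61  25  31 543] front 0.5157 mid 0.1758 0.0327
[0.05916053 0.05978012 0.0604934  0.06155948] [-0.02683511  0.52503614]
```

```bash
cat >> h.py <<'E'
PO=np.array([.5739,.1647]);PY=np.radians(10.4)
def pw(x,y): return PO+[x*np.cos(PY)-y*np.sin(PY),x*np.sin(PY)+y*np.cos(PY)]
def inp(p): d=np.array(p)[...,:2]-PO;return np.stack([d[...,0]*np.cos(PY)+d[...,1]*np.sin(PY),-d[...,0]*np.sin(PY)+d[...,1]*np.cos(PY)],-1)
E
python3 -c "
from h import *
print(go(.5417,-.1643,.1),ctrl.get_obs()['orientation'])"
```

```text
[0.762 2.641 1.487] [-1.79979915e+02 -2.47326232e-02  1.13634684e+01]
```

```bash
python3 -m creep '[{"grip":0.4,"delta_pos":[0.2,0.4,0],"rotation":[0,0,0]},{"grip":0.4,"delta_pos":[0.3,0.9,0],"rotation":[0,0,0]},{"grip":0.4,"delta_pos":[0.3,0.9,0],"rotation":[0,0,0]}]' >/dev/null
python3 -m creep '[{"grip":0.4,"delta_pos":[0.2,0.45,0],"rotation":[0,0,0]},{"grip":0.4,"delta_pos":[0.3,0.9,0],"rotation":[0,0,0]},{"grip":0.4,"delta_pos":[0.3,0.9,0],"rotation":[0,0,0]}]' >/dev/null
python3 -m creep '[{"grip":0.4,"delta_pos":[0.16,0.4,0.2],"rotation":[0,0,0]},{"grip":0.4,"delta_pos":[0.16,0.84,0.5],"rotation":[0,0,0]},{"grip":0.4,"delta_pos":[0.16,0.84,0.5],"rotation":[0,0,0]}]'
cat >> m.py <<'E'
def tray(names=('top','wrist')):
    for n in names:
        for o in tops(snap(n),TRAY,vmin=150): 
            if o[1]>.1: print(n,o[0].round(4),round(o[1],3),round(o[2],3),round(o[3],1),o[4])
E
python3 - <<'E'
from m import *
tray();print(go(.5417,-.1643,.1),ctrl.get_obs()['orientation'])
E
```

```text
clock: 11.7
tool_pos: [0.5435, -0.1652, 0.1942]
orientation: [-179.9, 0.4, 12.1]
force: [-1.1, 0.1, -0.3]
opening: 0.0524
gripper_force: 0.0
wrist [ 0.5879 -0.248 ] 0.131 0.033 -12.4 (305, 94, 80, 114)
wrist [ 0.5863 -0.1537] 0.13 0.032 11.2 (242, 73, 33, 125)
[-0.025  0.003  0.972] [-1.79964384e+02  1.65001203e-01  1.21361751e+01]
```

```bash
python3 -m creep '[{"grip":0.4,"delta_pos":[-0.02,-0.01,0.4],"rotation":[0,0,0]},{"grip":0.4,"delta_pos":[-0.02,-0.01,0.8],"rotation":[0,0,0]},{"grip":0.4,"delta_pos":[-0.02,-0.01,1.0],"rotation":[0,0,0]}]'
python3 -m creep '[{"grip":0.4,"delta_pos":[0,0,0.35],"rotation":[0,0,0]},{"grip":0.4,"delta_pos":[0,0,0.6],"rotation":[0,0,0]},{"grip":0.4,"delta_pos":[0,0,0.64],"rotation":[0,0,0]},{"grip":0.4,"delta_pos":[0,0,0.64],"rotation":[0,0,0]}]'
python3 -m creep '[{"grip":1,"delta_pos":[0,0,0],"rotation":[0,0,0]},{"grip":1,"delta_pos":[0,0,0],"rotation":[0,0,0]},{"grip":1,"delta_pos":[0,0,0],"rotation":[0,0,0]},{"grip":1,"delta_pos":[0,0,0],"rotation":[0,0,0]}]'
```

```text
clock: 12.1
tool_pos: [0.5417, -0.161, 0.097]
orientation: [-180.0, 0.1, 12.3]
force: [-0.7, -0.7, -0.1]
opening: 0.0527
gripper_force: 0.0
clock: 12.5
tool_pos: [0.5432, -0.1617, 0.0352]
orientation: [180.0, 0.0, 12.3]
force: [-1.2, 0.2, 0.2]
opening: 0.0523
gripper_force: 0.0
clock: 12.9
tool_pos: [0.5433, -0.1628, 0.0357]
orientation: [180.0, -0.1, 12.1]
force: [-1.1, 1.2, 6.8]
opening: 0.03
gripper_force: 29.9
```

```bash
python3 -m creep '[{"grip":1,"delta_pos":[0,0,-0.3],"rotation":[0,0,0]},{"grip":1,"delta_pos":[0,0,-0.7],"rotation":[0,0,0.019]},{"grip":1,"delta_pos":[0,0,-0.7],"rotation":[0,0,0.019]}]'
python3 - <<'E'
from h import *
for y in(-.09,-.03,.03,.09): print(pw(-.19,y).round(4),go(*pw(-.19,y),.105))
E
```

```text
clock: 13.2
tool_pos: [0.546, -0.1632, 0.1099]
orientation: [179.9, -0.5, 10.4]
force: [1.0, 0.8, -0.3]
opening: 0.0297
gripper_force: 29.9
[0.4033 0.0419] [-1.033 -2.276  0.035]
[0.3924 0.1009] [-1.033 -2.876  0.033]
[0.3816 0.1599] [-1.033 -3.476  0.032]
[0.3708 0.2189] [-1.032 -4.076  0.031]
```

```bash
python3 -m creep '[{"grip":1,"delta_pos":[-0.3,-0.3,0],"rotation":[0,0,0]},{"grip":1,"delta_pos":[-0.6,-0.7,0],"rotation":[0,0,0]},{"grip":1,"delta_pos":[-0.6,-0.76,0],"rotation":[0,0,0]}]' >/dev/null
python3 -m creep '[{"grip":1,"delta_pos":[-0.3,-0.4,0],"rotation":[0,0,0]},{"grip":1,"delta_pos":[-0.43,-0.76,0],"rotation":[0,0,0]},{"grip":1,"delta_pos":[-0.43,-0.76,0],"rotation":[0,0,0]}]' >/dev/null
python3 -m creep '[{"grip":1,"delta_pos":[0,-0.4,0],"rotation":[0,0,0]},{"grip":1,"delta_pos":[0,-0.7,0],"rotation":[0,0,0]},{"grip":1,"delta_pos":[0,-0.76,0],"rotation":[0,0,0]},{"grip":1,"delta_pos":[0,-0.76,0.3],"rotation":[0,0,0]},{"grip":1,"delta_pos":[0,-0.76,0.4],"rotation":[0,0,0]}]'
python3 - <<'E'
from h import *
S=snap('wrist');np.save('pics/w4',S,allow_pickle=True);cv2.imwrite('pics/w4.png',S['color'][:,:,::-1])
print(go(*pw(-.19,-.09),.037),ctrl.get_obs()['orientation'].round(2))
E
```

```text
clock: 14.3
tool_pos: [0.3997, 0.0425, 0.0632]
orientation: [180.0, 0.1, 10.4]
force: [-0.2, 0.3, -1.4]
opening: 0.0296
gripper_force: 29.9
[0.041 0.008 0.253] [179.95   0.18  10.41]
```

View pics/w4.png

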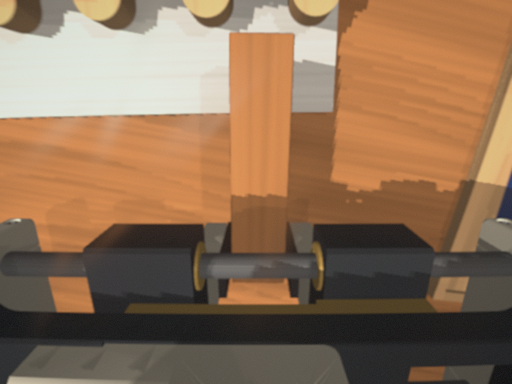

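Wrist view: blank front end spans columns 230–294 at row 33, midway between bay 1's noses at (208,8) and (315,5). I quantify this.

```bash
cat >> m.py <<'E'
def bayfit(s,zt):
    "press-frame y of noses (z .027) and of the held blank's edges (top at zt) seen by the wrist"
    h=cv2.cvtColor(s['color'],cv2.COLOR_RGB2HSV)
    m=((h[:,:,0]>12)&(h[:,:,0]<28)&(h[:,:,1]>65)&(h[:,:,1]<150)&(h[:,:,2]>150)).astype(np.uint8);m[45:]=0
    n,l,st,c=cv2.connectedComponentsWithStats(m)
    for i in range(1,n):
        if st[i,4]>80:
            ys,xs=np.nonzero(l==i);w=inp(plane(s,np.c_[xs,ys],.027));print('nose px',st[i][:4],'y %.4f w %.4f front %.4f'%((w[:,1].min()+w[:,1].max())/2,np.ptp(w[:,1]),w[:,0].min()))
    b=((h[:,:,0]<=16)&(h[:,:,1]>140)&(h[:,:,2]>120)).astype(np.uint8)
    for r in(45,60,80):
        xs=np.nonzero(b[r,200:330])[0]+200
        g=np.split(xs,np.nonzero(np.diff(xs)>1)[0]+1);g=max(g,key=len);w=inp(plane(s,[(g[0]-.5,r),(g[-1]+.5,r)],zt));print('blank',g[0],g[-1],w.round(4).tolist())
E
python3 - <<'E'
from m import *
bayfit(np.load('pics/w4.npy',allow_pickle=True).item(),.032+.0632-.0355)
E
```

```text
nose px [ 0  0 16 25] y 0.0524 w 0.0113 front -0.0703
nose px [73  0 48 21] y 0.0003 w 0.0264 front -0.0698
nose px [183   0  46  18] y -0.0598 w 0.0246 front -0.0691
nose px [293   0  46  17] y -0.1197 w 0.0246 front -0.0685
blank 230 292 [[-0.0898, -0.0754], [-0.0898, -0.1042]]
blank 231 291 [[-0.0962, -0.0757], [-0.0962, -0.1039]]
blank 234 291 [[-0.1049, -0.0769], [-0.1049, -0.1042]]
```

```bash
python3 -m creep '[{"grip":1,"delta_pos":[0,0,0.15],"rotation":[0,0,0]},{"grip":1,"delta_pos":[0,0,0.26],"rotation":[0,0,0]},{"grip":1,"delta_pos":[0,0,0.26],"rotation":[0,0,0]}]'
python3 -m creep '[{"grip":1,"delta_pos":[0.1,0,0],"rotation":[0,0,0]},{"grip":1,"delta_pos":[0.2,0,0],"rotation":[0,0,0]},{"grip":1,"delta_pos":[0.3,0,0],"rotation":[0,0,0]},{"grip":1,"delta_pos":[0.4,0,0],"rotation":[0,0,0]}]'
python3 -m creep '[{"grip":1,"delta_pos":[0.15,0,0],"rotation":[0,0,0]},{"grip":1,"delta_pos":[0.3,0,0],"rotation":[0,0,0]},{"grip":1,"delta_pos":[0.45,0,0],"rotation":[0,0,0]},{"grip":1,"delta_pos":[0.6,0,0],"rotation":[0,0,0]},{"grip":1,"delta_pos":[0.6,0,0],"rotation":[0,0,0]}]'
```

```text
clock: 14.65
tool_pos: [0.3998, 0.042, 0.0378]
orientation: [179.9, 0.1, 10.4]
force: [0.0, 0.2, -0.2]
opening: 0.03
gripper_force: 29.9
clock: 15.05
tool_pos: [0.4411, 0.0504, 0.039]
orientation: [-180.0, -0.1, 10.4]
force: [0.4, -0.2, -0.2]
opening: 0.0297
gripper_force: 29.9
clock: 15.55
tool_pos: [0.5011, 0.0615, 0.0387]
orientation: [-180.0, -0.1, 10.4]
force: [0.0, 0.3, 0.1]
opening: 0.0296
gripper_force: 29.9
```

```bash
python3 -m creep '[{"grip":1,"delta_pos":[0,0,0.02],"rotation":[0,0,0]},{"grip":0.5,"delta_pos":[0,0,0.02],"rotation":[0,0,0]},{"grip":0.5,"delta_pos":[0,0,0.02],"rotation":[0,0,0]},{"grip":0.5,"delta_pos":[0,0,0.02],"rotation":[0,0,0]}]'
python3 -m creep '[{"grip":0.5,"delta_pos":[-0.25,0,0],"rotation":[0,0,0]},{"grip":0.5,"delta_pos":[-0.48,0,0],"rotation":[0,0,0]},{"grip":0.5,"delta_pos":[-0.48,0,0],"rotation":[0,0,0]}]'
python3 -m creep '[{"grip":1,"delta_pos":[0,0,0],"rotation":[0,0,0]},{"grip":1,"delta_pos":[0,0,0],"rotation":[0,0,0]},{"grip":1,"delta_pos":[0,0,0],"rotation":[0,0,0]},{"grip":1,"delta_pos":[0,0,0],"rotation":[0,0,0]}]'
python3 -m creep '[{"grip":1,"delta_pos":[0.13,0,0],"rotation":[0,0,0]},{"grip":1,"delta_pos":[0.25,0,0],"rotation":[0,0,0]},{"grip":1,"delta_pos":[0.35,0,0],"rotation":[0,0,0]},{"grip":1,"delta_pos":[0.4,0,0],"rotation":[0,0,0]},{"grip":1,"delta_pos":[0.42,0,0],"rotation":[0,0,0]}]'
python3 -c "
from h import *
print(inp(ctrl.get_obs()['tool_pos']))"
```

```text
clock: 15.95
tool_pos: [0.4983, 0.0608, 0.0368]
orientation: [-180.0, -0.0, 10.4]
force: [-0.6, 1.3, -0.7]
opening: 0.0429
gripper_force: 0.0
clock: 16.25
tool_pos: [0.4481, 0.051, 0.0365]
orientation: [180.0, 0.1, 10.4]
force: [0.3, 0.4, 0.1]
opening: 0.0441
gripper_force: 0.0
clock: 16.65
tool_pos: [0.4517, 0.0523, 0.0365]
orientation: [180.0, -0.0, 10.4]
force: [0.5, -1.6, -0.1]
opening: 0.0173
gripper_force: 0.0
clock: 17.15
tool_pos: [0.494, 0.06, 0.0364]
orientation: [180.0, -0.0, 10.4]
force: [-1.3, -1.0, -0.2]
opening: 0.0004
gripper_force: 0.4
[-0.0974695  -0.08851934]
```

```bash
python3 -m creep '[{"grip":1,"delta_pos":[0.03,0,0],"rotation":[0,0,0]},{"grip":1,"delta_pos":[0.05,0,0],"rotation":[0,0,0]}]'
python3 -m creep '[{"grip":1,"delta_pos":[0.02,0,0],"rotation":[0,0,0]},{"grip":1,"delta_pos":[0.02,0,0],"rotation":[0,0,0]}]'
python3 -m creep '[{"grip":1,"delta_pos":[0.02,0,0],"rotation":[0,0,0]},{"grip":1,"delta_pos":[0.02,0,0],"rotation":[0,0,0]}]'
python3 - <<'E'
from h import *
print(inp(ctrl.get_obs()['tool_pos']))
S=snap('top');np.save('pics/t4',S,allow_pickle=True)
cv2.imwrite('pics/t4.png',cv2.resize(S['color'][100:260,130:420,::-1],(800,441),interpolation=cv2.INTER_CUBIC))
E
```

```text
clock: 17.35
tool_pos: [0.4981, 0.0609, 0.0366]
orientation: [-180.0, -0.0, 10.4]
force: [-0.4, -0.2, 0.2]
opening: 0.0007
gripper_force: 0.2
clock: 17.55
tool_pos: [0.4998, 0.0613, 0.0366]
orientation: [-180.0, -0.0, 10.4]
force: [0.5, 0.6, 0.7]
opening: 0.0006
gripper_force: 0.0
clock: 17.75
tool_pos: [0.5001, 0.061, 0.0364]
orientation: [180.0, 0.1, 10.4]
force: [-5.2, 0.7, 3.2]
opening: 0.0005
gripper_force: 2.5
[-0.09131087 -0.08872151]
```

```bash
python3 -m creep '[{"grip":1,"delta_pos":[0.02,0,0],"rotation":[0,0,0]},{"grip":1,"delta_pos":[0.02,0,0],"rotation":[0,0,0]}]'
python3 -m creep '[{"grip":1,"delta_pos":[-0.3,0,0],"rotation":[0,0,0]},{"grip":1,"delta_pos":[-0.6,0,-0.2],"rotation":[0,0,0]},{"grip":0.5,"delta_pos":[-0.6,0,-0.7],"rotation":[0,0,0]},{"grip":0.4,"delta_pos":[-0.6,0,-0.9],"rotation":[0,0,0]}]'
python3 - <<'E'
from m import *
S=snap('wrist');np.save('pics/w5',S,allow_pickle=True);cv2.imwrite('pics/w5.png',S['color'][:,:,::-1])
tray(['top'])
E
```

```text
clock: 18.0
tool_pos: [0.5003, 0.0607, 0.036]
orientation: [179.9, 0.3, 10.4]
force: [-10.1, 1.4, 7.1]
opening: 0.0007
gripper_force: 5.2
clock: 18.4
tool_pos: [0.4453, 0.0514, 0.1302]
orientation: [-180.0, -0.3, 10.5]
force: [0.9, 0.8, 0.6]
opening: 0.011
gripper_force: 0.0
top [ 0.4469 -0.3512] 0.129 0.033 2.5 (381, 198, 15, 46)
top [ 0.5867 -0.2482] 0.129 0.033 -12.5 (342, 151, 17, 44)
top [ 0.5939 -0.3465] 0.131 0.035 14.3 (372, 149, 23, 43)
```

View pics/w5.png

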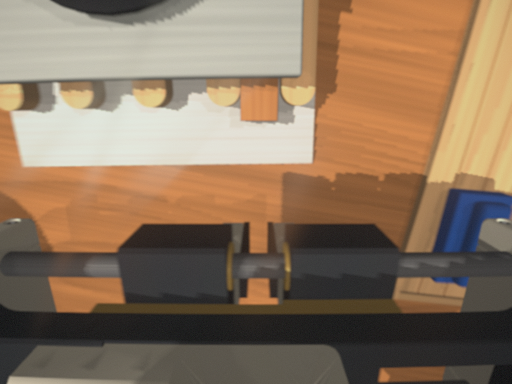

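Blank 1 sits between the noses of bay 1, its rear end at (259,122). I check the depth from this view and plan the next grasp.

```bash
cat >> m.py <<'E'
def stubs(s):
    h=cv2.cvtColor(s['color'],cv2.COLOR_RGB2HSV)
    m=((h[:,:,0]<=16)&(h[:,:,1]>140)&(h[:,:,2]>100)).astype(np.uint8)
    poly=np.array([pw(-.1,-.13),pw(-.1,.13),pw(-.052,.13),pw(-.052,-.13)])
    q=np.zeros_like(m);cv2.fillPoly(q,[proj(s,np.c_[poly,np.full(4,.032)]).astype(np.int32)],1);m&=q
    n,l,st,c=cv2.connectedComponentsWithStats(m)
    for i in range(1,n):
        if st[i,4]>60:
            ys,xs=np.nonzero(l==i);w=inp(plane(s,np.c_[xs,ys+.5],.032));print('stub rear x %.4f y %.4f w %.4f'%(np.percentile(w[:,0],2),w[:,1].mean(),np.ptp(w[:,1])))
E
python3 - <<'E'
from m import *
W=np.load('pics/w5.npy',allow_pickle=True).item();stubs(W)
print(inp(plane(W,[(78,108),(151,107),(223,106)],.027)).round(4))
t=np.radians(-12.4);c=np.array([.5871,-.2475])-.045*np.array([np.cos(t),np.sin(t)]);print(c,go(*c,.1),ctrl.get_obs()['orientation'][2])
E
```

```text
stub rear x -0.0796 y -0.0898 w 0.0276
stub rear x -0.1002 y 0.1254 w 0.0103
[[-0.0699  0.0629]
 [-0.0696  0.001 ]
 [-0.069  -0.0588]]
[ 0.54314975 -0.23783691] [0.42  3.028 0.299] 10.483649459194782
```

Home: rear at -79.6 mm (ideal -80). On to the second blank, target bay 2.

```bash
python3 -m creep '[{"grip":0.4,"delta_pos":[0,0.4,-0.2],"rotation":[0,0,0]},{"grip":0.4,"delta_pos":[0,0.75,-0.2],"rotation":[0,0,0]},{"grip":0.4,"delta_pos":[0,0.75,-0.2],"rotation":[0,0,0]}]' >/dev/null
python3 -m creep '[{"grip":0.4,"delta_pos":[0,0.45,0],"rotation":[0,0,0]},{"grip":0.4,"delta_pos":[0,0.75,0],"rotation":[0,0,0]},{"grip":0.4,"delta_pos":[0,0.75,0],"rotation":[0,0,0]}]' >/dev/null
python3 -m creep '[{"grip":0.4,"delta_pos":[0.2,0.45,0],"rotation":[0,0,0]},{"grip":0.4,"delta_pos":[0.2,0.75,0],"rotation":[0,0,0]},{"grip":0.4,"delta_pos":[0.2,0.75,0],"rotation":[0,0,0]}]' >/dev/null
python3 -m creep '[{"grip":0.4,"delta_pos":[0.22,0.45,0],"rotation":[0,0,0.09]},{"grip":0.4,"delta_pos":[0.22,0.78,0],"rotation":[0,0,0.18]},{"grip":0.4,"delta_pos":[0.22,0.78,0],"rotation":[0,0,0.254]},{"grip":0.4,"delta_pos":[0.22,0.78,0],"rotation":[0,0,0.254]}]'
cat >> m.py <<'E'
def aim(near,off=-.045):
    "wrist measurement of the blank nearest to a point; shift to its grasp pose at z .1"
    L=[o for o in tops(snap('wrist'),TRAY,vmin=150) if np.linalg.norm(o[0]-near)<.06]
    o=min(L,key=lambda o:np.linalg.norm(o[0]-near));t=np.radians(o[3]);c=o[0]+off*np.array([np.cos(t),np.sin(t)])
    print('blank',o[0].round(4),round(o[1],3),round(o[2],3),round(o[3],1),'grasp',c.round(4),'shift',go(*c,.1),'turn z',round((ctrl.get_obs()['orientation'][2]-o[3])/90,3))
E
python3 -c "
from m import *
aim([.587,-.2475])"
```

```text
clock: 19.8
tool_pos: [0.5402, -0.2392, 0.1455]
orientation: [-180.0, 0.1, -12.6]
force: [-0.2, 0.8, 0.3]
opening: 0.0526
gripper_force: 0.0
blank [ 0.5874 -0.2473] 0.13 0.033 -12.2 grasp [ 0.5434 -0.2378] shift [ 0.03  -0.016  0.458] turn z -0.001
```

```bash
python3 -m creep '[{"grip":0.4,"delta_pos":[0.03,-0.016,0.4],"rotation":[0,0,0]},{"grip":0.4,"delta_pos":[0.03,-0.016,0.8],"rotation":[0,0,0]},{"grip":0.4,"delta_pos":[0.03,-0.016,1.0],"rotation":[0,0,0]}]' >/dev/null
python3 -m creep '[{"grip":0.4,"delta_pos":[0,0,0.1],"rotation":[0,0,0]},{"grip":0.4,"delta_pos":[0,0,0.1],"rotation":[0,0,0]},{"grip":1,"delta_pos":[0,0,0.1],"rotation":[0,0,0]},{"grip":1,"delta_pos":[0,0,0.1],"rotation":[0,0,0]},{"grip":1,"delta_pos":[0,0,0.1],"rotation":[0,0,0]}]'
python3 -m creep '[{"grip":1,"delta_pos":[0,0,0],"rotation":[0,0,0]},{"grip":1,"delta_pos":[0,0,-0.3],"rotation":[0,0,0]},{"grip":1,"delta_pos":[0,0,-0.7],"rotation":[0,0,0]},{"grip":1,"delta_pos":[0,0,-0.7],"rotation":[0,0,0]}]'
python3 -m creep '[{"grip":1,"delta_pos":[0,0,0],"rotation":[0,0,-0.09]},{"grip":1,"delta_pos":[0,0,0],"rotation":[0,0,-0.18]},{"grip":1,"delta_pos":[0,0,0],"rotation":[0,0,-0.255]},{"grip":1,"delta_pos":[0,0,0],"rotation":[0,0,-0.255]}]'
python3 -c "
from h import *
print(go(*pw(-.19,-.03),.11),ctrl.get_obs()['orientation'])"
```

```text
clock: 20.65
tool_pos: [0.5446, -0.2386, 0.0379]
orientation: [-180.0, -0.1, -12.4]
force: [-0.3, 0.5, 0.6]
opening: 0.0339
gripper_force: 0.0
clock: 21.05
tool_pos: [0.5471, -0.2394, 0.1122]
orientation: [180.0, -0.5, -12.4]
force: [0.8, 0.2, -0.6]
opening: 0.0297
gripper_force: 30.0
clock: 21.45
tool_pos: [0.5437, -0.2386, 0.1066]
orientation: [-180.0, -0.0, 10.6]
force: [0.1, 0.2, -0.3]
opening: 0.03
gripper_force: 30.0
[-0.862 -3.615 -0.034] [-1.79999646e+02 -1.22676929e-02  1.05964604e+01]
```

```bash
python3 -m creep '[{"grip":1,"delta_pos":[-0.3,-0.4,0],"rotation":[0,0,0]},{"grip":1,"delta_pos":[-0.43,-0.8,0],"rotation":[0,0,0]},{"grip":1,"delta_pos":[-0.43,-0.9,0],"rotation":[0,0,0]}]' >/dev/null
python3 -m creep '[{"grip":1,"delta_pos":[-0.3,-0.4,0],"rotation":[0,0,0]},{"grip":1,"delta_pos":[-0.43,-0.8,0],"rotation":[0,0,0]},{"grip":1,"delta_pos":[-0.43,-0.9,0],"rotation":[0,0,0]}]' >/dev/null
python3 -m creep '[{"grip":1,"delta_pos":[0,-0.45,0],"rotation":[0,0,0]},{"grip":1,"delta_pos":[0,-0.85,0],"rotation":[0,0,0]},{"grip":1,"delta_pos":[0,-0.9,0],"rotation":[0,0,0]}]' >/dev/null
python3 -m creep '[{"grip":1,"delta_pos":[0,-0.45,0],"rotation":[0,0,0]},{"grip":1,"delta_pos":[0,-0.85,0],"rotation":[0,0,0]},{"grip":1,"delta_pos":[0,-0.91,0.2],"rotation":[0,0,0]},{"grip":1,"delta_pos":[0,-0.91,0.45],"rotation":[0,0,0]},{"grip":1,"delta_pos":[0,-0.91,0.45],"rotation":[0,0,0]}]'
python3 - <<'E'
from m import *
S=snap('wrist');bayfit(S,ctrl.get_obs()['tool_pos'][2]-.037+.032)
print(go(*pw(-.19,-.03),.038),ctrl.get_obs()['orientation'].round(2))
E
```

```text
clock: 22.85
tool_pos: [0.3924, 0.0999, 0.0596]
orientation: [179.9, 0.2, 10.4]
force: [-0.5, -0.8, -2.0]
opening: 0.03
gripper_force: 30.0
nose px [62  0 50 26] y 0.0613 w 0.0269 front -0.0702
nose px [174   0  51  23] y 0.0006 w 0.0266 front -0.0696
nose px [288   0  50  21] y -0.0597 w 0.0261 front -0.0686
nose px [401   0  49  21] y -0.1204 w 0.0264 front -0.0678
blank 226 287 [[-0.0867, -0.0159], [-0.0867, -0.0442]]
blank 227 287 [[-0.0931, -0.0161], [-0.0931, -0.0443]]
blank 232 286 [[-0.1018, -0.0182], [-0.1018, -0.0441]]
[-0.003 -0.01   0.228] [1.7989e+02 1.6000e-01 1.0420e+01]
```

```bash
python3 -m creep '[{"grip":1,"delta_pos":[0,0,0.12],"rotation":[0,0,0]},{"grip":1,"delta_pos":[0,0,0.22],"rotation":[0,0,0]},{"grip":1,"delta_pos":[0,0,0.22],"rotation":[0,0,0]}]' >/dev/null
python3 -m creep '[{"grip":1,"delta_pos":[0.1,0,0],"rotation":[0,0,0]},{"grip":1,"delta_pos":[0.2,0,0],"rotation":[0,0,0]},{"grip":1,"delta_pos":[0.3,0,0],"rotation":[0,0,0]},{"grip":1,"delta_pos":[0.4,0,0],"rotation":[0,0,0]}]'
python3 -m creep '[{"grip":1,"delta_pos":[0.15,0,0],"rotation":[0,0,0]},{"grip":1,"delta_pos":[0.3,0,0],"rotation":[0,0,0]},{"grip":1,"delta_pos":[0.45,0,0],"rotation":[0,0,0]},{"grip":1,"delta_pos":[0.58,0,0],"rotation":[0,0,0]},{"grip":1,"delta_pos":[0.58,0,0],"rotation":[0,0,0]}]'
```

```text
clock: 23.6
tool_pos: [0.4342, 0.1084, 0.04]
orientation: [-180.0, -0.1, 10.5]
force: [0.1, 0.9, -0.0]
opening: 0.0295
gripper_force: 30.0
clock: 24.1
tool_pos: [0.4918, 0.1191, 0.0395]
orientation: [-180.0, -0.1, 10.5]
force: [-0.4, -0.2, -1.1]
opening: 0.0298
gripper_force: 30.0
```

```bash
python3 -m creep '[{"grip":1,"delta_pos":[0,0,0.02],"rotation":[0,0,0]},{"grip":0.5,"delta_pos":[0,0,0.02],"rotation":[0,0,0]},{"grip":0.5,"delta_pos":[0,0,0.02],"rotation":[0,0,0]},{"grip":0.5,"delta_pos":[0,0,0.02],"rotation":[0,0,0]}]'
python3 -m creep '[{"grip":0.5,"delta_pos":[-0.25,0,0],"rotation":[0,0,0]},{"grip":0.5,"delta_pos":[-0.48,0,0],"rotation":[0,0,0]},{"grip":0.5,"delta_pos":[-0.48,0,0],"rotation":[0,0,0]}]' >/dev/null
python3 -m creep '[{"grip":1,"delta_pos":[0,0,0],"rotation":[0,0,0]},{"grip":1,"delta_pos":[0,0,0],"rotation":[0,0,0]},{"grip":1,"delta_pos":[0,0,0],"rotation":[0,0,0]},{"grip":1,"delta_pos":[0,0,0],"rotation":[0,0,0]}]' >/dev/null
python3 -m creep '[{"grip":1,"delta_pos":[0.13,0,0],"rotation":[0,0,0]},{"grip":1,"delta_pos":[0.25,0,0],"rotation":[0,0,0]},{"grip":1,"delta_pos":[0.35,0,0],"rotation":[0,0,0]},{"grip":1,"delta_pos":[0.42,0,0],"rotation":[0,0,0]},{"grip":1,"delta_pos":[0.45,0,0],"rotation":[0,0,0]}]'
python3 -m creep '[{"grip":1,"delta_pos":[0.02,0,0],"rotation":[0,0,0]},{"grip":1,"delta_pos":[0.04,0,0],"rotation":[0,0,0]},{"grip":1,"delta_pos":[0.04,0,0],"rotation":[0,0,0]}]'
python3 -m creep '[{"grip":1,"delta_pos":[0.02,0,0],"rotation":[0,0,0]},{"grip":1,"delta_pos":[0.02,0,0],"rotation":[0,0,0]}]'
python3 -c "
from h import *
print(inp(ctrl.get_obs()['tool_pos']))"
```

```text
clock: 24.5
tool_pos: [0.4893, 0.1185, 0.0376]
orientation: [180.0, 0.0, 10.5]
force: [-0.4, 0.1, 0.3]
opening: 0.0428
gripper_force: 0.0
clock: 25.7
tool_pos: [0.4879, 0.1182, 0.0373]
orientation: [180.0, -0.0, 10.5]
force: [-1.5, 1.3, 0.1]
opening: 0.0003
gripper_force: 0.6
clock: 26.0
tool_pos: [0.4886, 0.1179, 0.037]
orientation: [180.0, 0.2, 10.5]
force: [-8.6, 3.3, 4.0]
opening: 0.0003
gripper_force: 3.8
clock: 26.2
tool_pos: [0.4889, 0.1177, 0.0368]
orientation: [179.9, 0.4, 10.5]
force: [-15.3, 3.5, 8.3]
opening: 0.0004
gripper_force: 7.0
[-0.09213523 -0.03091784]
```

Contact at 15 N, where it should be. I back off, check from above, and go for the third blank (.594,-.347).

```bash
python3 -m creep '[{"grip":1,"delta_pos":[-0.3,0,0],"rotation":[0,0,0]},{"grip":1,"delta_pos":[-0.6,0,-0.2],"rotation":[0,0,0]},{"grip":0.5,"delta_pos":[-0.6,0,-0.7],"rotation":[0,0,0]},{"grip":0.4,"delta_pos":[-0.6,0,-0.9],"rotation":[0,0,0]}]' >/dev/null
python3 - <<'E'
from m import *
stubs(snap('wrist'));tray(['top'])
t=np.radians(13.8);c=np.array([.593,-.346])-.045*np.array([np.cos(t),np.sin(t)]);print(c,go(*c,.15),ctrl.get_obs()['orientation'][2])
E
```

```text
stub rear x -0.0800 y -0.0328 w 0.0282
stub rear x -0.0796 y -0.0884 w 0.0306
top [ 0.4468 -0.3512] 0.129 0.033 2.4 (381, 198, 15, 46)
top [ 0.594 -0.347] 0.131 0.035 13.9 (372, 149, 23, 43)
[ 0.54929896 -0.35673401] [ 0.264  4.791 -0.2  ] 10.56900548950304
```

```bash
python3 -m creep '[{"grip":0.4,"delta_pos":[0,0.4,-0.2],"rotation":[0,0,0]},{"grip":0.4,"delta_pos":[0,0.85,-0.2],"rotation":[0,0,0]},{"grip":0.4,"delta_pos":[0,0.95,-0.2],"rotation":[0,0,0]}]' >/dev/null
python3 -m creep '[{"grip":0.4,"delta_pos":[0,0.45,0],"rotation":[0,0,0]},{"grip":0.4,"delta_pos":[0,0.9,0],"rotation":[0,0,0]},{"grip":0.4,"delta_pos":[0,0.96,0],"rotation":[0,0,0]}]' >/dev/null
python3 -m creep '[{"grip":0.4,"delta_pos":[0,0.45,0],"rotation":[0,0,0]},{"grip":0.4,"delta_pos":[0,0.9,0],"rotation":[0,0,0]},{"grip":0.4,"delta_pos":[0,0.96,0],"rotation":[0,0,0]}]' >/dev/null
python3 -m creep '[{"grip":0.4,"delta_pos":[0.13,0.45,0],"rotation":[0,0,0]},{"grip":0.4,"delta_pos":[0.13,0.9,0],"rotation":[0,0,0]},{"grip":0.4,"delta_pos":[0.13,0.96,0],"rotation":[0,0,0]}]' >/dev/null
python3 -m creep '[{"grip":0.4,"delta_pos":[0.13,0.45,0],"rotation":[0,0,-0.036]},{"grip":0.4,"delta_pos":[0.13,0.9,0],"rotation":[0,0,-0.036]},{"grip":0.4,"delta_pos":[0.13,0.96,0],"rotation":[0,0,-0.036]},{"grip":0.4,"delta_pos":[0.13,0.96,0],"rotation":[0,0,-0.036]}]'
python3 -c "
from m import *
aim([.593,-.346])"
```

```text
clock: 28.3
tool_pos: [0.5463, -0.3583, 0.1461]
orientation: [-179.9, 0.1, 13.6]
force: [0.1, -0.6, -0.2]
opening: 0.0527
gripper_force: 0.0
blank [ 0.5953 -0.3456] 0.128 0.035 13.6 grasp [ 0.5516 -0.3562] shift [0.056 0.002 0.465] turn z 0.0
```

```bash
python3 -m creep '[{"grip":0.4,"delta_pos":[0.04,0.0,0.4],"rotation":[0,0,0]},{"grip":0.4,"delta_pos":[0.04,0.0,0.8],"rotation":[0,0,0]},{"grip":0.4,"delta_pos":[0.04,0.0,1.0],"rotation":[0,0,0]}]' >/dev/null
python3 -m creep '[{"grip":0.4,"delta_pos":[0,0,0.1],"rotation":[0,0,0]},{"grip":0.4,"delta_pos":[0,0,0.1],"rotation":[0,0,0]},{"grip":1,"delta_pos":[0,0,0.1],"rotation":[0,0,0]},{"grip":1,"delta_pos":[0,0,0.1],"rotation":[0,0,0]},{"grip":1,"delta_pos":[0,0,0.1],"rotation":[0,0,0]}]'
python3 -m creep '[{"grip":1,"delta_pos":[0,0,0],"rotation":[0,0,0]},{"grip":1,"delta_pos":[0,0,-0.3],"rotation":[0,0,0]},{"grip":1,"delta_pos":[0,0,-0.7],"rotation":[0,0,0]},{"grip":1,"delta_pos":[0,0,-0.7],"rotation":[0,0,0.034]},{"grip":1,"delta_pos":[0,0,-0.7],"rotation":[0,0,0.034]}]'
python3 -c "
from h import *
print(go(*pw(-.19,.03),.11),ctrl.get_obs()['orientation'])"
```

```text
clock: 29.15
tool_pos: [0.5513, -0.3573, 0.0391]
orientation: [179.9, -0.1, 13.8]
force: [-0.1, -0.0, -0.3]
opening: 0.034
gripper_force: 0.0
clock: 29.65
tool_pos: [0.5511, -0.3573, 0.1092]
orientation: [179.9, -0.1, 10.6]
force: [-0.1, 0.6, -1.4]
opening: 0.0295
gripper_force: 29.8
[-0.712 -5.396 -0.016] [ 1.79936204e+02 -1.45904587e-01  1.06204222e+01]
```

```bash
python3 -m creep '[{"grip":1,"delta_pos":[-0.3,-0.4,0],"rotation":[0,0,0]},{"grip":1,"delta_pos":[-0.36,-0.8,0],"rotation":[0,0,0]},{"grip":1,"delta_pos":[-0.36,-0.9,0],"rotation":[0,0,0]}]' >/dev/null
python3 -m creep '[{"grip":1,"delta_pos":[-0.3,-0.4,0],"rotation":[0,0,0]},{"grip":1,"delta_pos":[-0.36,-0.8,0],"rotation":[0,0,0]},{"grip":1,"delta_pos":[-0.36,-0.9,0],"rotation":[0,0,0]}]' >/dev/null
python3 -m creep '[{"grip":1,"delta_pos":[0,-0.45,0],"rotation":[0,0,0]},{"grip":1,"delta_pos":[0,-0.85,0],"rotation":[0,0,0]},{"grip":1,"delta_pos":[0,-0.9,0],"rotation":[0,0,0]}]' >/dev/null
python3 -m creep '[{"grip":1,"delta_pos":[0,-0.45,0],"rotation":[0,0,0]},{"grip":1,"delta_pos":[0,-0.85,0],"rotation":[0,0,0]},{"grip":1,"delta_pos":[0,-0.9,0],"rotation":[0,0,0]}]' >/dev/null
python3 -m creep '[{"grip":1,"delta_pos":[0,-0.45,0],"rotation":[0,0,0]},{"grip":1,"delta_pos":[0,-0.85,0],"rotation":[0,0,0]},{"grip":1,"delta_pos":[0,-0.9,0],"rotation":[0,0,0]}]'
python3 -m creep '[{"grip":1,"delta_pos":[0,-0.45,0],"rotation":[0,0,0]},{"grip":1,"delta_pos":[0,-0.85,0],"rotation":[0,0,0]},{"grip":1,"delta_pos":[0,-0.9,0.2],"rotation":[0,0,0]},{"grip":1,"delta_pos":[0,-0.9,0.45],"rotation":[0,0,0]},{"grip":1,"delta_pos":[0,-0.9,0.45],"rotation":[0,0,0]}]'
python3 - <<'E'
from m import *
S=snap('wrist');bayfit(S,ctrl.get_obs()['tool_pos'][2]-.037+.032)
print(go(*pw(-.19,.03),.04),ctrl.get_obs()['orientation'].round(2))
E
```

```text
clock: 31.15
tool_pos: [0.3969, 0.0744, 0.1077]
orientation: [-180.0, -0.1, 10.9]
force: [-0.1, -0.2, -0.4]
opening: 0.0295
gripper_force: 29.8
clock: 31.65
tool_pos: [0.3786, 0.1585, 0.0601]
orientation: [179.8, 0.3, 10.7]
force: [-1.0, -0.5, -0.7]
opening: 0.0294
gripper_force: 29.8
nose px [64  0 49 31] y 0.1213 w 0.0263 front -0.0760
nose px [178   0  47  18] y 0.0604 w 0.0246 front -0.0702
nose px [291   0  47  17] y 0.0002 w 0.0246 front -0.0694
nose px [405   0  44  18] y -0.0608 w 0.0238 front -0.0687
blank 224 284 [[-0.0898, 0.0457], [-0.0897, 0.0179]]
blank 225 284 [[-0.0962, 0.0454], [-0.096, 0.0177]]
blank 230 284 [[-0.1049, 0.0432], [-0.1047, 0.0174]]
[ 0.026 -0.007  0.215] [179.83   0.2   10.7 ]
```

```bash
python3 -m creep '[{"grip":1,"delta_pos":[0,0.013,0.12],"rotation":[0,0,0]},{"grip":1,"delta_pos":[0,0.013,0.2],"rotation":[0,0,0]},{"grip":1,"delta_pos":[0,0.013,0.2],"rotation":[0,0,0]}]' >/dev/null
python3 -m creep '[{"grip":1,"delta_pos":[0.1,0,0],"rotation":[0,0,0]},{"grip":1,"delta_pos":[0.2,0,0],"rotation":[0,0,0]},{"grip":1,"delta_pos":[0.3,0,0],"rotation":[0,0,0]},{"grip":1,"delta_pos":[0.4,0,0],"rotation":[0,0,0]}]'
python3 -m creep '[{"grip":1,"delta_pos":[0.15,0,0],"rotation":[0,0,0]},{"grip":1,"delta_pos":[0.3,0,0],"rotation":[0,0,0]},{"grip":1,"delta_pos":[0.45,0,0],"rotation":[0,0,0]},{"grip":1,"delta_pos":[0.6,0,0],"rotation":[0,0,0]},{"grip":1,"delta_pos":[0.6,0,0],"rotation":[0,0,0]}]'
python3 -c "
from h import *
print(inp(ctrl.get_obs()['tool_pos']))"
```

```text
clock: 32.4
tool_pos: [0.4204, 0.1665, 0.0428]
orientation: [-180.0, -0.0, 10.7]
force: [0.5, 0.1, -1.5]
opening: 0.0299
gripper_force: 29.8
clock: 32.9
tool_pos: [0.4806, 0.1782, 0.0426]
orientation: [-180.0, -0.1, 10.7]
force: [-0.9, 0.0, -0.6]
opening: 0.0299
gripper_force: 29.8
[-0.08928293  0.03010205]
```

```bash
python3 -m creep '[{"grip":1,"delta_pos":[0,0,0.03],"rotation":[0,0,0]},{"grip":0.5,"delta_pos":[0,0,0.03],"rotation":[0,0,0]},{"grip":0.5,"delta_pos":[0,0,0.03],"rotation":[0,0,0]},{"grip":0.5,"delta_pos":[0,0,0.03],"rotation":[0,0,0]}]'
python3 -m creep '[{"grip":0.5,"delta_pos":[-0.25,0,0],"rotation":[0,0,0]},{"grip":0.5,"delta_pos":[-0.48,0,0.02],"rotation":[0,0,0]},{"grip":0.5,"delta_pos":[-0.48,0,0.02],"rotation":[0,0,0]}]' >/dev/null
python3 -m creep '[{"grip":1,"delta_pos":[0,0,0],"rotation":[0,0,0]},{"grip":1,"delta_pos":[0,0,0],"rotation":[0,0,0]},{"grip":1,"delta_pos":[0,0,0],"rotation":[0,0,0]},{"grip":1,"delta_pos":[0,0,0],"rotation":[0,0,0]}]' >/dev/null
python3 -m creep '[{"grip":1,"delta_pos":[0.13,0,0],"rotation":[0,0,0]},{"grip":1,"delta_pos":[0.25,0,0],"rotation":[0,0,0]},{"grip":1,"delta_pos":[0.35,0,0],"rotation":[0,0,0]},{"grip":1,"delta_pos":[0.42,0,0],"rotation":[0,0,0]},{"grip":1,"delta_pos":[0.45,0,0],"rotation":[0,0,0]}]'
python3 -m creep '[{"grip":1,"delta_pos":[0.02,0,0],"rotation":[0,0,0]},{"grip":1,"delta_pos":[0.04,0,0],"rotation":[0,0,0]},{"grip":1,"delta_pos":[0.04,0,0],"rotation":[0,0,0]}]'
python3 -m creep '[{"grip":1,"delta_pos":[0.02,0,0],"rotation":[0,0,0]},{"grip":1,"delta_pos":[0.02,0,0],"rotation":[0,0,0]}]'
python3 -c "
from h import *
print(inp(ctrl.get_obs()['tool_pos']))"
```

```text
clock: 33.3
tool_pos: [0.4779, 0.1775, 0.0398]
orientation: [-180.0, -0.0, 10.7]
force: [0.4, 0.0, -0.1]
opening: 0.0426
gripper_force: 0.0
clock: 34.5
tool_pos: [0.4762, 0.1771, 0.0373]
orientation: [180.0, 0.0, 10.7]
force: [-1.6, 0.8, -0.0]
opening: 0.0001
gripper_force: 0.7
clock: 34.8
tool_pos: [0.4771, 0.1768, 0.037]
orientation: [179.9, 0.2, 10.6]
force: [-9.4, 2.9, 4.6]
opening: 0.0005
gripper_force: 4.6
clock: 35.0
tool_pos: [0.4773, 0.1767, 0.0369]
orientation: [179.9, 0.4, 10.6]
force: [-18.9, 5.7, 10.6]
opening: 0.0006
gripper_force: 8.9
[-0.09281818  0.02922104]
```

```bash
python3 -m creep '[{"grip":1,"delta_pos":[-0.3,0,0],"rotation":[0,0,0]},{"grip":1,"delta_pos":[-0.6,0,-0.2],"rotation":[0,0,0]},{"grip":0.5,"delta_pos":[-0.6,0,-0.7],"rotation":[0,0,0]},{"grip":0.4,"delta_pos":[-0.6,0,-0.9],"rotation":[0,0,0]}]' >/dev/null
python3 - <<'E'
from m import *
stubs(snap('wrist'));tray(['top'])
t=np.radians(2.2);c=np.array([.4478,-.350])-.045*np.array([np.cos(t),np.sin(t)]);print(c,go(*c,.15),ctrl.get_obs()['orientation'][2])
E
```

```text
stub rear x -0.0808 y 0.0272 w 0.0282
stub rear x -0.0802 y -0.0315 w 0.0307
stub rear x -0.0794 y -0.0886 w 0.0315
stub rear x -0.1000 y -0.1273 w 0.0060
top [ 0.4468 -0.3511] 0.129 0.033 2.2 (381, 198, 15, 46)
[ 0.40283317 -0.35172745] [-1.176  5.07  -0.214] 10.748287608013586
```

```bash
python3 -m creep '[{"grip":0.4,"delta_pos":[0,0.4,-0.2],"rotation":[0,0,0]},{"grip":0.4,"delta_pos":[0,0.85,-0.2],"rotation":[0,0,0]},{"grip":0.4,"delta_pos":[0,0.98,-0.2],"rotation":[0,0,0]}]' >/dev/null
python3 -m creep '[{"grip":0.4,"delta_pos":[0,0.45,0],"rotation":[0,0,0]},{"grip":0.4,"delta_pos":[0,0.9,0],"rotation":[0,0,0]},{"grip":0.4,"delta_pos":[0,1.0,0],"rotation":[0,0,0]}]' >/dev/null
python3 -m creep '[{"grip":0.4,"delta_pos":[0,0.45,0],"rotation":[0,0,0]},{"grip":0.4,"delta_pos":[0,0.9,0],"rotation":[0,0,0]},{"grip":0.4,"delta_pos":[0,1.0,0],"rotation":[0,0,0]}]' >/dev/null
python3 -m creep '[{"grip":0.4,"delta_pos":[-0.3,0.45,0],"rotation":[0,0,0]},{"grip":0.4,"delta_pos":[-0.5,0.9,0],"rotation":[0,0,0]},{"grip":0.4,"delta_pos":[-0.58,1.0,0],"rotation":[0,0,0]}]' >/dev/null
python3 -m creep '[{"grip":0.4,"delta_pos":[-0.3,0.45,0],"rotation":[0,0,0.05]},{"grip":0.4,"delta_pos":[-0.6,0.9,0],"rotation":[0,0,0.095]},{"grip":0.4,"delta_pos":[-0.6,1.0,0],"rotation":[0,0,0.095]},{"grip":0.4,"delta_pos":[-0.6,1.0,0],"rotation":[0,0,0.095]}]'
python3 -c "
from m import *
aim([.4475,-.351])"
```

```text
clock: 37.1
tool_pos: [0.3979, -0.3461, 0.1468]
orientation: [-180.0, 0.1, 1.9]
force: [-0.1, -0.1, 0.1]
opening: 0.0527
gripper_force: 0.0
blank [ 0.4495 -0.3495] 0.129 0.031 2.5 grasp [ 0.4045 -0.3514] shift [0.063 0.067 0.467] turn z -0.005
```

```bash
python3 -m creep '[{"grip":0.4,"delta_pos":[0.05,0.06,0.4],"rotation":[0,0,-0.005]},{"grip":0.4,"delta_pos":[0.05,0.06,0.8],"rotation":[0,0,-0.005]},{"grip":0.4,"delta_pos":[0.05,0.06,1.0],"rotation":[0,0,-0.005]}]' >/dev/null
python3 -m creep '[{"grip":0.4,"delta_pos":[0,0,0.11],"rotation":[0,0,0]},{"grip":0.4,"delta_pos":[0,0,0.11],"rotation":[0,0,0]},{"grip":1,"delta_pos":[0,0,0.11],"rotation":[0,0,0]},{"grip":1,"delta_pos":[0,0,0.11],"rotation":[0,0,0]},{"grip":1,"delta_pos":[0,0,0.11],"rotation":[0,0,0]}]'
python3 -m creep '[{"grip":1,"delta_pos":[0,0,0],"rotation":[0,0,0]},{"grip":1,"delta_pos":[0,0,-0.3],"rotation":[0,0,0]},{"grip":1,"delta_pos":[0,0,-0.7],"rotation":[0,0,0]},{"grip":1,"delta_pos":[0,0,-0.7],"rotation":[0,0,-0.05]},{"grip":1,"delta_pos":[0,0,-0.7],"rotation":[0,0,-0.091]}]'
python3 -c "
from h import *
print(go(*pw(-.19,.09),.11),ctrl.get_obs()['orientation'])"
```

```text
clock: 37.95
tool_pos: [0.4046, -0.3504, 0.0378]
orientation: [179.9, -0.1, 2.6]
force: [-1.5, -0.4, 0.4]
opening: 0.0343
gripper_force: 0.0
clock: 38.45
tool_pos: [0.4045, -0.3505, 0.1084]
orientation: [179.9, -0.2, 10.9]
force: [-0.1, -0.8, -0.5]
opening: 0.0298
gripper_force: 29.9
[ 0.749 -5.655 -0.023] [179.89702829  -0.18155519  10.93391391]
```

```bash
python3 -m creep '[{"grip":1,"delta_pos":[0.4,-0.2,0],"rotation":[0,0,0]},{"grip":1,"delta_pos":[0.72,-0.6,0],"rotation":[0,0,0]},{"grip":1,"delta_pos":[0.75,-0.94,0],"rotation":[0,0,0]}]' >/dev/null
python3 -m creep '[{"grip":1,"delta_pos":[0,-0.45,0],"rotation":[0,0,0]},{"grip":1,"delta_pos":[0,-0.85,0],"rotation":[0,0,0]},{"grip":1,"delta_pos":[0,-0.94,0],"rotation":[0,0,0]}]' >/dev/null
python3 -m creep '[{"grip":1,"delta_pos":[0,-0.45,0],"rotation":[0,0,0]},{"grip":1,"delta_pos":[0,-0.85,0],"rotation":[0,0,0]},{"grip":1,"delta_pos":[0,-0.94,0],"rotation":[0,0,0]}]' >/dev/null
python3 -m creep '[{"grip":1,"delta_pos":[0,-0.45,0],"rotation":[0,0,0]},{"grip":1,"delta_pos":[0,-0.85,0],"rotation":[0,0,0]},{"grip":1,"delta_pos":[0,-0.94,0],"rotation":[0,0,0]}]' >/dev/null
python3 -m creep '[{"grip":1,"delta_pos":[0,-0.45,0],"rotation":[0,0,0]},{"grip":1,"delta_pos":[0,-0.85,0],"rotation":[0,0,0]},{"grip":1,"delta_pos":[0,-0.94,0],"rotation":[0,0,0]}]'
python3 -m creep '[{"grip":1,"delta_pos":[0,-0.45,0],"rotation":[0,0,0]},{"grip":1,"delta_pos":[0,-0.85,0],"rotation":[0,0,0]},{"grip":1,"delta_pos":[0,-0.95,0.2],"rotation":[0,0,0]},{"grip":1,"delta_pos":[0,-0.95,0.45],"rotation":[0,0,0]},{"grip":1,"delta_pos":[0,-0.95,0.45],"rotation":[0,0,0]}]'
python3 - <<'E'
from m import *
S=snap('wrist');bayfit(S,ctrl.get_obs()['tool_pos'][2]-.0375+.032)
print(go(*pw(-.19,.09),.038),ctrl.get_obs()['orientation'].round(2))
E
```

```text
clock: 39.95
tool_pos: [0.3901, 0.1281, 0.1071]
orientation: [-180.0, -0.1, 10.9]
force: [-0.3, -0.3, -1.2]
opening: 0.0297
gripper_force: 29.9
clock: 40.45
tool_pos: [0.3708, 0.2169, 0.0593]
orientation: [179.8, 0.2, 10.8]
force: [0.2, -1.8, 0.1]
opening: 0.0298
gripper_force: 29.9
nose px [173   0  52  25] y 0.1206 w 0.0272 front -0.0709
nose px [287   0  52  24] y 0.0601 w 0.0271 front -0.0701
nose px [402   0  48  25] y -0.0011 w 0.0256 front -0.0694
nose px [140  20  24  25] y 0.1469 w 0.0132 front -0.0808
blank 230 291 [[-0.0868, 0.1019], [-0.0866, 0.0736]]
blank 231 291 [[-0.0932, 0.1016], [-0.093, 0.0733]]
blank 231 290 [[-0.1019, 0.1017], [-0.1017, 0.0735]]
[-0.003 -0.018  0.227] [1.7984e+02 1.6000e-01 1.0750e+01]
```

```bash
python3 -m creep '[{"grip":1,"delta_pos":[0,-0.022,0.12],"rotation":[0,0,0]},{"grip":1,"delta_pos":[0,-0.022,0.22],"rotation":[0,0,0]},{"grip":1,"delta_pos":[0,-0.022,0.22],"rotation":[0,0,0]}]' >/dev/null
python3 -m creep '[{"grip":1,"delta_pos":[0.1,0,0],"rotation":[0,0,0]},{"grip":1,"delta_pos":[0.2,0,0],"rotation":[0,0,0]},{"grip":1,"delta_pos":[0.3,0,0],"rotation":[0,0,0]},{"grip":1,"delta_pos":[0.4,0,0],"rotation":[0,0,0]}]'
python3 -m creep '[{"grip":1,"delta_pos":[0.15,0,0],"rotation":[0,0,0]},{"grip":1,"delta_pos":[0.3,0,0],"rotation":[0,0,0]},{"grip":1,"delta_pos":[0.45,0,0],"rotation":[0,0,0]},{"grip":1,"delta_pos":[0.58,0,0],"rotation":[0,0,0]},{"grip":1,"delta_pos":[0.58,0,0],"rotation":[0,0,0]}]'
python3 -c "
from h import *
print(inp(ctrl.get_obs()['tool_pos']))"
```

```text
clock: 41.2
tool_pos: [0.4119, 0.2287, 0.0398]
orientation: [-180.0, -0.0, 10.8]
force: [-0.3, -0.4, -0.2]
opening: 0.0297
gripper_force: 29.9
clock: 41.7
tool_pos: [0.4695, 0.2391, 0.0393]
orientation: [179.9, 0.0, 10.7]
force: [3.8, -3.2, -1.6]
opening: 0.0298
gripper_force: 29.9
[-0.08925     0.09202248]
```

```bash
python3 -m creep '[{"grip":1,"delta_pos":[0,0,0.02],"rotation":[0,0,0]},{"grip":0.5,"delta_pos":[0,0,0.02],"rotation":[0,0,0]},{"grip":0.5,"delta_pos":[0,0,0.02],"rotation":[0,0,0]},{"grip":0.5,"delta_pos":[0,0,0.02],"rotation":[0,0,0]}]'
python3 -m creep '[{"grip":0.5,"delta_pos":[-0.25,0.01,0],"rotation":[0,0,0]},{"grip":0.5,"delta_pos":[-0.48,0.01,0],"rotation":[0,0,0]},{"grip":0.5,"delta_pos":[-0.48,0.01,0],"rotation":[0,0,0]}]' >/dev/null
python3 -m creep '[{"grip":1,"delta_pos":[0,0,0],"rotation":[0,0,0]},{"grip":1,"delta_pos":[0,0,0],"rotation":[0,0,0]},{"grip":1,"delta_pos":[0,0,0],"rotation":[0,0,0]},{"grip":1,"delta_pos":[0,0,0],"rotation":[0,0,0]}]' >/dev/null
python3 -m creep '[{"grip":1,"delta_pos":[0.13,0,0],"rotation":[0,0,0]},{"grip":1,"delta_pos":[0.25,0,0],"rotation":[0,0,0]},{"grip":1,"delta_pos":[0.35,0,0],"rotation":[0,0,0]},{"grip":1,"delta_pos":[0.42,0,0],"rotation":[0,0,0]},{"grip":1,"delta_pos":[0.45,0,0],"rotation":[0,0,0]}]'
python3 -m creep '[{"grip":1,"delta_pos":[0.02,0,0],"rotation":[0,0,0]},{"grip":1,"delta_pos":[0.04,0,0],"rotation":[0,0,0]},{"grip":1,"delta_pos":[0.04,0,0],"rotation":[0,0,0]}]'
python3 -m creep '[{"grip":1,"delta_pos":[0.02,0,0],"rotation":[0,0,0]},{"grip":1,"delta_pos":[0.02,0,0],"rotation":[0,0,0]}]'
python3 -c "
from h import *
print(inp(ctrl.get_obs()['tool_pos']))"
```

```text
clock: 42.1
tool_pos: [0.468, 0.2397, 0.0377]
orientation: [-180.0, -0.0, 10.8]
force: [-0.1, -0.3, 0.2]
opening: 0.0432
gripper_force: 0.0
clock: 43.3
tool_pos: [0.4654, 0.2376, 0.0371]
orientation: [180.0, 0.1, 10.7]
force: [-10.7, 0.4, 5.5]
opening: 0.0007
gripper_force: 5.0
clock: 43.6
tool_pos: [0.4658, 0.2371, 0.0371]
orientation: [179.9, 0.3, 10.7]
force: [-18.5, 0.9, 12.2]
opening: 0.0003
gripper_force: 8.9
clock: 43.8
tool_pos: [0.466, 0.2369, 0.037]
orientation: [179.9, 0.5, 10.7]
force: [-28.7, 3.2, 19.9]
opening: 0.0006
gripper_force: 13.6
[-0.09312531  0.0905087 ]
```

```bash
python3 -m creep '[{"grip":1,"delta_pos":[-0.3,0,0],"rotation":[0,0,0]},{"grip":1,"delta_pos":[-0.6,0,-0.2],"rotation":[0,0,0]},{"grip":1,"delta_pos":[-0.6,0,-0.7],"rotation":[0,0,0]},{"grip":1,"delta_pos":[-0.6,0,-1.0],"rotation":[0,0,0]}]' >/dev/null
python3 -m creep '[{"grip":0.6,"delta_pos":[0.2,0.3,-0.4],"rotation":[0,0,0]},{"grip":0.6,"delta_pos":[0,0.8,-0.6],"rotation":[0,0,0]},{"grip":0.6,"delta_pos":[0,0.9,-0.7],"rotation":[0,0,0]},{"grip":0.6,"delta_pos":[0,0.9,-0.7],"rotation":[0,0,0]}]' 
python3 - <<'E'
from m import *
S=snap('wrist');stubs(S);cv2.imwrite('pics/w6.png',S['color'][:,:,::-1]);tray(['top'])
print(ctrl.get_obs()['joint_pos'].round(1))
E
```

```text
clock: 44.6
tool_pos: [0.4299, 0.1384, 0.2102]
orientation: [-179.9, -0.3, 10.7]
force: [0.4, 0.2, 0.4]
opening: 0.0267
gripper_force: 0.0
stub rear x -0.0808 y 0.0930 w 0.0281
stub rear x -0.0804 y -0.0305 w 0.0283
stub rear x -0.0799 y -0.0876 w 0.0297
stub rear x -0.0807 y 0.0199 w 0.0153
[ 43.1   0.8 -29.8  -0.  -59.2  57.6]
```

View pics/w6.png

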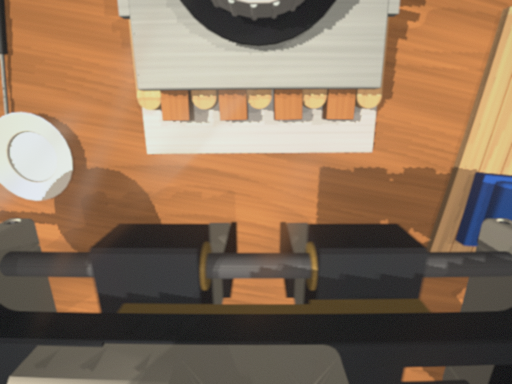

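All four blanks are between the noses and home: stubs at (176,105), (233,105), (288,105), (341,105). Next, crank the wheel down; first turn and go to the rim.

```bash
python3 -m creep '[{"grip":0.6,"delta_pos":[0.3,-0.2,0],"rotation":[0,0,-0.09]},{"grip":0.6,"delta_pos":[0.7,-0.2,0],"rotation":[0,0,-0.18]},{"grip":0.6,"delta_pos":[0.9,-0.2,0],"rotation":[0,0,-0.27]},{"grip":0.6,"delta_pos":[0.9,-0.2,0],"rotation":[0,0,-0.357]}]' >/dev/null
python3 -m creep '[{"grip":0.6,"delta_pos":[0,0,0],"rotation":[0,0,-0.09]},{"grip":0.6,"delta_pos":[0,0,0],"rotation":[0,0,-0.18]},{"grip":0.6,"delta_pos":[0,0,0],"rotation":[0,0,-0.27]},{"grip":0.6,"delta_pos":[0,0,0],"rotation":[0,0,-0.357]},{"grip":0.6,"delta_pos":[0,0,0],"rotation":[0,0,-0.357]}]'
python3 - <<'E'
from h import *
p=np.radians(ctrl.get_obs()['orientation'][2]+90);c=np.array([.6365,.178])+.057*np.array([np.cos(p),np.sin(p)])
print(c,go(*c,.16),ctrl.get_obs()['joint_pos'].round(1))
E
```

```text
clock: 45.6
tool_pos: [0.5133, 0.1767, 0.2064]
orientation: [-179.9, 0.1, 75.2]
force: [0.6, -0.6, 0.5]
opening: 0.035
gripper_force: 0.0
[0.58138908 0.1925529 ] [0.328 0.618 0.463] [ 39.7  10.1 -19.5  -0.  -60.5 125.5]
```

```bash
python3 -m creep '[{"grip":0.6,"delta_pos":[0.2,0.4,0],"rotation":[0,0,0]},{"grip":0.6,"delta_pos":[0.33,0.62,0.2],"rotation":[0,0,0]},{"grip":0.6,"delta_pos":[0.33,0.62,0.46],"rotation":[0,0,0]},{"grip":0.6,"delta_pos":[0.33,0.62,0.46],"rotation":[0,0,0]}]'
python3 - <<'E'
from h import *
p=np.radians(ctrl.get_obs()['orientation'][2]+90);c=np.array([.6365,.178])+.057*np.array([np.cos(p),np.sin(p)])
print(go(*c,.128))
E
```

```text
clock: 46.0
tool_pos: [0.58, 0.1911, 0.1567]
orientation: [-179.7, 0.3, 74.8]
force: [-0.1, 0.1, -0.5]
opening: 0.0354
gripper_force: 0.0
[0.023 0.011 0.287]
```

```bash
python3 -m creep '[{"grip":0.6,"delta_pos":[0.01,0.01,0.15],"rotation":[0,0,0]},{"grip":0.6,"delta_pos":[0.01,0.01,0.29],"rotation":[0,0,0]},{"grip":0.6,"delta_pos":[0.01,0.01,0.29],"rotation":[0,0,0]}]'
python3 -m creep '[{"grip":1,"delta_pos":[0,0,0],"rotation":[0,0,0]},{"grip":1,"delta_pos":[0,0,0],"rotation":[0,0,0]},{"grip":1,"delta_pos":[0,0,0],"rotation":[0,0,0]},{"grip":1,"delta_pos":[0,0,0],"rotation":[0,0,0]}]'
```

```text
clock: 46.3
tool_pos: [0.5817, 0.1921, 0.131]
orientation: [-179.9, 0.1, 75.0]
force: [0.2, -0.3, 0.4]
opening: 0.0351
gripper_force: 0.0
clock: 46.7
tool_pos: [0.5819, 0.1922, 0.1333]
orientation: [-179.9, 0.0, 75.0]
force: [-5.4, -1.8, 6.0]
opening: 0.0111
gripper_force: 29.6
```

```bash
python3 -m creep '[{"grip":1,"delta_pos":[0.079,0.006,0],"rotation":[0,0,0.089]},{"grip":1,"delta_pos":[0.157,0.022,0],"rotation":[0,0,0.178]},{"grip":1,"delta_pos":[0.232,0.049,0],"rotation":[0,0,0.267]},{"grip":1,"delta_pos":[0.302,0.087,0],"rotation":[0,0,0.356]},{"grip":1,"delta_pos":[0.366,0.133,0],"rotation":[0,0,0.444]}]'
python3 -m creep '[{"grip":1,"delta_pos":[0.079,0.006,0],"rotation":[0,0,0.089]},{"grip":1,"delta_pos":[0.157,0.022,0],"rotation":[0,0,0.178]},{"grip":1,"delta_pos":[0.232,0.049,0],"rotation":[0,0,0.267]},{"grip":1,"delta_pos":[0.302,0.087,0],"rotation":[0,0,0.356]},{"grip":1,"delta_pos":[0.366,0.133,0],"rotation":[0,0,0.444]}]'
python3 -m creep '[{"grip":1,"delta_pos":[0.079,0.006,0],"rotation":[0,0,0.089]},{"grip":1,"delta_pos":[0.157,0.022,0],"rotation":[0,0,0.178]},{"grip":1,"delta_pos":[0.232,0.049,0],"rotation":[0,0,0.267]},{"grip":1,"delta_pos":[0.302,0.087,0],"rotation":[0,0,0.356]},{"grip":1,"delta_pos":[0.366,0.133,0],"rotation":[0,0,0.444]}]'
python3 -m creep '[{"grip":1,"delta_pos":[0.079,0.006,0],"rotation":[0,0,0.089]},{"grip":1,"delta_pos":[0.157,0.022,0],"rotation":[0,0,0.178]},{"grip":1,"delta_pos":[0.232,0.049,0],"rotation":[0,0,0.267]},{"grip":1,"delta_pos":[0.302,0.087,0],"rotation":[0,0,0.356]},{"grip":1,"delta_pos":[0.366,0.133,0],"rotation":[0,0,0.444]}]'
python3 -m creep '[{"grip":1,"delta_pos":[0.079,0.006,0],"rotation":[0,0,0.089]},{"grip":1,"delta_pos":[0.157,0.022,0],"rotation":[0,0,0.178]},{"grip":1,"delta_pos":[0.232,0.049,0],"rotation":[0,0,0.267]},{"grip":1,"delta_pos":[0.302,0.087,0],"rotation":[0,0,0.356]},{"grip":1,"delta_pos":[0.366,0.133,0],"rotation":[0,0,0.444]}]'
```

```text
clock: 47.2
tool_pos: [0.6037, 0.2237, 0.1333]
orientation: [-180.0, 0.2, 34.7]
force: [-6.6, -2.2, 7.4]
opening: 0.011
gripper_force: 29.5
clock: 47.7
tool_pos: [0.6414, 0.234, 0.1333]
orientation: [179.9, 0.2, -5.2]
force: [-9.0, -1.8, 8.0]
opening: 0.011
gripper_force: 29.8
clock: 48.2
tool_pos: [0.6764, 0.2178, 0.1333]
orientation: [179.8, 0.1, -45.2]
force: [-10.9, 0.4, 8.5]
opening: 0.0107
gripper_force: 29.7
clock: 48.7
tool_pos: [0.6928, 0.1835, 0.1333]
orientation: [179.8, 0.1, -85.2]
force: [-12.7, 6.0, 8.3]
opening: 0.011
gripper_force: 29.4
clock: 49.2
tool_pos: [0.6839, 0.147, 0.1333]
orientation: [179.9, 0.1, -125.1]
force: [-7.5, 9.2, 5.5]
opening: 0.0106
gripper_force: 29.2
```

```bash
python3 -m creep '[{"grip":1,"delta_pos":[0.079,0.006,0],"rotation":[0,0,0.089]},{"grip":1,"delta_pos":[0.157,0.022,0],"rotation":[0,0,0.178]},{"grip":1,"delta_pos":[0.232,0.049,0],"rotation":[0,0,0.267]},{"grip":1,"delta_pos":[0.302,0.087,0],"rotation":[0,0,0.356]},{"grip":1,"delta_pos":[0.366,0.133,0],"rotation":[0,0,0.444]}]' >/dev/null
python3 -m creep '[{"grip":1,"delta_pos":[0.05,0.003,0],"rotation":[0,0,0.055]},{"grip":1,"delta_pos":[0.05,0.003,0],"rotation":[0,0,0.055]},{"grip":0.6,"delta_pos":[0.05,0.003,0],"rotation":[0,0,0.055]},{"grip":0.6,"delta_pos":[0.05,0.003,0],"rotation":[0,0,0.055]},{"grip":0.6,"delta_pos":[0.05,0.003,0],"rotation":[0,0,0.055]}]'
python3 -m creep '[{"grip":0.6,"delta_pos":[0,0,-0.4],"rotation":[0,0,0]},{"grip":0.6,"delta_pos":[0,0,-0.8],"rotation":[0,0,0]},{"grip":0.6,"delta_pos":[0,0,-0.9],"rotation":[0,0,0]}]'
python3 -m creep '[{"grip":0.6,"delta_pos":[0.4,-0.2,0],"rotation":[0,0,0]},{"grip":0.6,"delta_pos":[0.8,-0.4,0],"rotation":[0,0,0]},{"grip":0.6,"delta_pos":[0.9,-0.4,0],"rotation":[0,0,0]}]'
python3 -m creep '[{"grip":0.6,"delta_pos":[0.4,-0.2,0],"rotation":[0,0,0]},{"grip":0.6,"delta_pos":[0.8,-0.4,0],"rotation":[0,0,0]},{"grip":0.6,"delta_pos":[0.9,-0.4,0],"rotation":[0,0,0]}]'
python3 - <<'E'
from m import *
S=snap('top');np.save('pics/t7',S,allow_pickle=True);cv2.imwrite('pics/t7.png',cv2.resize(S['color'][105:245,130:290,::-1],(640,560),interpolation=cv2.INTER_CUBIC))
E
```

```text
clock: 50.2
tool_pos: [0.6482, 0.1213, 0.1324]
orientation: [-180.0, -0.0, -169.6]
force: [0.1, -0.3, -0.4]
opening: 0.0292
gripper_force: 0.0
clock: 50.5
tool_pos: [0.6504, 0.1218, 0.2277]
orientation: [180.0, 0.4, -169.6]
force: [0.1, -0.6, 0.8]
opening: 0.0351
gripper_force: 0.0
clock: 50.8
tool_pos: [0.5636, 0.0636, 0.2226]
orientation: [180.0, -0.1, -169.7]
force: [0.7, -0.1, 0.3]
opening: 0.0349
gripper_force: 0.0
clock: 51.1
tool_pos: [0.4822, 0.0084, 0.2225]
orientation: [180.0, -0.1, -169.7]
force: [1.1, -0.4, -0.0]
opening: 0.0349
gripper_force: 0.0
```

View pics/t7.png

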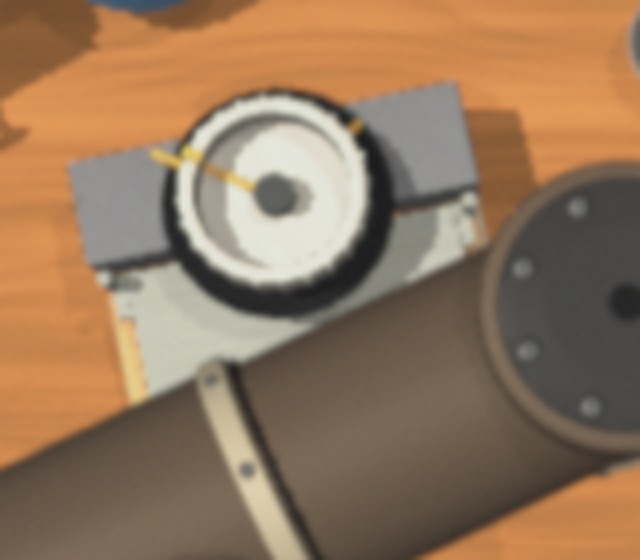

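The pointer (190,153)–(250,185) lies close to the long mark (152–180, 152–163). I compute both angles at their heights.

```bash
python3 - <<'E'
from h import *
T=np.load('pics/t7.npy',allow_pickle=True).item()
f=lambda p:np.array(p)/4+[130,105]
c=np.array([.6365,.178])
for n,pts,zs in(('web',[(215,169),(240,180)],(.096,.1,.105)),('tip',[(188,153)],(.118,.122,.126)),('mark',[(156,154),(172,161)],(.08,.082)),('short',[(355,126)],(.08,)),('hub',[(275,195)],(.11,))):
    for z in zs:
        w=plane(T,f(pts),z)[:,:2]; d=w-c; print(n,z,np.degrees(np.arctan2(d[:,1],d[:,0])).round(1),np.hypot(*d.T).round(3))
E
python3 - <<'E'
from m import *
S=snap('wrist');cv2.imwrite('pics/w8.png',S['color'][:,:,::-1])
E
```

```text
web 0.096 [65.7 66.4] [0.043 0.024]
web 0.1 [66.5 67.9] [0.042 0.024]
web 0.105 [67.6 69.9] [0.041 0.023]
tip 0.118 [66.1] [0.059]
tip 0.122 [66.7] [0.058]
tip 0.126 [67.4] [0.057]
mark 0.08 [68.2 68.7] [0.088 0.076]
mark 0.082 [68.4 68.9] [0.087 0.075]
short 0.08 [-48.] [0.074]
hub 0.11 [-147.6] [0.005]
```

Pointer is about 66.7° and the mark about 68.4°, so well within tolerance. I move clear and check the blanks once more.

```bash
python3 -m creep '[{"grip":0.6,"delta_pos":[-0.2,-0.4,-0.2],"rotation":[0,0,0]},{"grip":0.6,"delta_pos":[-0.2,-0.85,-0.5],"rotation":[0,0,0]},{"grip":0.6,"delta_pos":[-0.2,-0.95,-0.5],"rotation":[0,0,0]}]' >/dev/null
python3 -m creep '[{"grip":0.6,"delta_pos":[0,-0.4,0],"rotation":[0,0,0]},{"grip":0.6,"delta_pos":[0,-0.85,0],"rotation":[0,0,0]},{"grip":0.6,"delta_pos":[0,-0.95,0],"rotation":[0,0,0]},{"grip":0.6,"delta_pos":[0,-0.95,0],"rotation":[0,0,0]},{"grip":0.6,"delta_pos":[0,-0.95,0],"rotation":[0,0,0]}]'
python3 - <<'E'
from m import *
S=snap('side');stubs(S);T=snap('top');stubs(T)
cv2.imwrite('pics/end.png',np.hstack([cv2.resize(x[:,:,::-1],(400,400),interpolation=cv2.INTER_CUBIC) for x in(S['color'][140:240,210:330],T['color'][110:240,135:285])]))
E
```

```text
clock: 52.0
tool_pos: [0.5394, -0.1723, 0.2719]
orientation: [180.0, -0.1, -169.7]
force: [0.4, 0.7, -0.7]
opening: 0.0351
gripper_force: 0.0
stub rear x -0.0810 y -0.0855 w 0.0210
stub rear x -0.0819 y -0.0317 w 0.0259
stub rear x -0.0823 y 0.0278 w 0.0280
stub rear x -0.0834 y 0.0900 w 0.0284
```

View pics/end.png

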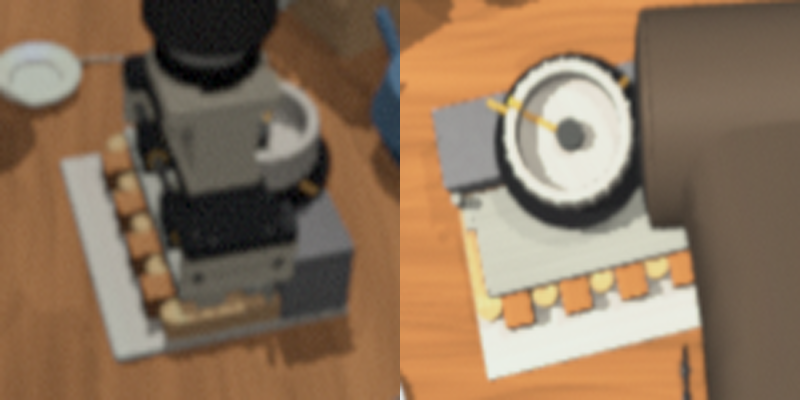

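Four stubs stand in the bays, seen from both views, and the pointer is on the long mark. I hand the job in.

```bash
python3 -c "
from plant import ctrl
print(ctrl.close_job())"
```

```text
the job is handed in; nothing more can be done
None
```

I cranked the wheel back to the short mark, slid all four blanks home in their own bays, and cranked the wheel to the long mark (pointer within about 2° of it by my camera measurement); the job was handed in at about 52 s on the robot's clock, with no verdict returned.

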